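# Refill the cedar-ball case

## Robot

A 7-joint arm with a two-finger parallel gripper is mounted at the origin on the work surface. World frame = base frame: x ahead of the robot, y to its left, z up, the work surface at z = 0. Lengths are in m, angles in rad, forces in N, time in s.
With the tool pointing down it reaches from about 0.4 to 0.85 m from the base axis. Payload 10.4 kg.
Tool frame: the origin (TCP) lies between the finger pads; the fingertips stand 19 mm ahead of it and the grasp point (between the pads) is the TCP (manip.tips_ahead is the distance from the TCP to the fingertips, in m); z points along the fingers, y is the line along which they close (so a half turn about z gives the same grasp; the last joint's range is limited). The gripper opens to 85 mm and grips with 20 to 120 N. Pads are 22 mm wide; open, the fingers measure 114 mm over their backs; the gripper's body (76 mm by 85 mm) begins 54 mm behind the grasp point. The pads swing forward as they close: fully open they stand 13 mm farther back than shut.
Start: joints at [1.182, 0.332, -0.065, 1.46, 0.022, 1.35, -0.088], TCP at [0.224, -0.584, 0.25] pointing down, gripper open.
Joint ranges: [-2.6, 2.6], [-0.5, 2.12], [-1.47, 1.34], [0.16, 2.42], [-1.27, 4.41], [0.06, 2.06], [-2.6, 2.6]. Speed limits (rad/s): [2.22, 2.22, 2.79, 2.79, 3.14, 3.14, 3.14].

## Interface

Orientations are given as a unit quaternion [x, y, z, w].
In Python, from workcell import manip, viewer gives the robot as it stands.
- The arm moves only by the tool arm_command, never from a script. Its argument "series" is text: rows parted by semicolons, each of 5 numbers parted by spaces: the closure, from 0 (fully open) to 1 (shut), then the shift along the tool's x, y, z normalised to -1 to 1, where 1 is 0.4 m, then the turn about the tool's z normalised to -1 to 1, where 1 is 180 degrees. In form: jaw tx ty tz spin; .... A call has exactly 10 rows; each row shifts and turns the commanded pose from where the row before left it, along the tool's axes as they then stand; what a row does not reach is not made up. A row lasts 1/8 s, in which the tool goes at most 62.5 mm and 10.7 degrees, less where a joint would pass 70% of its speed; a pose out of reach is approached as far as the arm can. A call with a number of a shift or a turn outside -1 to 1 is refused whole. A call with a gripper value outside its range is refused whole. The fingers move at their own pace and stop on an object; "newtons" is the grip in N (left out, the last holds). Time passes only in rows, so rows that do not move let the fingers close, or fill a call up. It gives the time, the measured TCP pose, the force, the opening and the grip force at its end, in the units of the state.
- manip.get_obs(): the state, without advancing time (a new reading comes with each control period).
- viewer.camera(name): name is "side" or "top" or "wrist"; returns a dict with "pixels" (480x640x3 uint8, red, green, blue), "intrinsics" (3x3 intrinsics, pixels), "extrinsics" (4x4, takes a point from world to camera coordinates). Camera axes: x right, y up, looking along -z (the intrinsics and any distortion apply to the point x, -y, -z); pixel columns grow to the right and rows downward; lengths in m; the calibration is good to about 2 mm. The wrist camera is an equidistant fisheye: a pixel r from the principal point sees the ray r / f radians off the axis. A picture is of the moment at which its call begins. There is no depth.
- manip.hand_in(): hands the job in; it is judged then, once.
The state is a dict: "clock": time; "joint_pos": joint angles; "joint_velocities": joint speeds; "tau": joint torques, N m; "position": TCP position; "ee_rot": TCP orientation; "ft_force": force on the tool from outside, world axes, zero at the start; "torque": the same for the moment, N m; "grip_width": opening from 0.0 (shut) to 1.0 (fully open); "grasp_force": force on a finger pad.
Only numpy, scipy, OpenCV 4.12 (cv2) and the standard library are available. Lean on these libraries where they do the work, as an engineer would, in place of code of your own. Each camera call takes 0.05 s, during which the arm holds its last target. There are 200 camera calls.

## Task

The lid of the pink cedar-ball case has no grip and is too tight for fingers: pry it up with the flat blade and swing it open, then put every cedar ball from the organiser tray into the case, one per well. When all are in, shut the lid fully and leave the blade lying wholly on its cork mat; leave the soap and everything else where it is.

Things in the scene. Friction and masses are not known exactly. Their poses are not given: they have to be found in the camera images.
- case: White base block of the cedar-ball case, fixed: 140 (own x) x 194 (own y) x 46 mm high, six round wells (2 x 3) in its flat top. On it the deep pink lid, hollow, 4 mm walls, hinged along the back (+x) edge. Origin: centre of the underside, z up. The front (-x) faces the robot's right; all along it, between base top (z 46 mm) and the lid's front wall, is a slot 6 mm high for the blade.
- lid (a joint): Opening angle of the pink lid (140 x 194 x 44 mm, top 90 mm above the table when shut), rad: 0 shut, 1.75 fully open, leaning back past upright; the front edge rises as it grows. The hinge is stiff (0.2 N m): the lid stays at any angle it is left at; raising it takes about 2 N at the front edge.
- hinge (a point): Middle of the lid's hinge line (the line runs along the case's y): at the case's (70, 0, 46) mm. The lid's front edge lies 140 mm before it, its lower lip 6 mm and its roof's underside 40 mm above it when shut.
- blade: Flat pry blade, loose on the cork mat, tip to the robot's left, 190 mm, 100 g: black handle 100 x 22 x 18 mm (own x -80 to 20 mm), then steel blade 90 x 28 x 2.5 mm (x 20 to 110 mm) at the handle's mid-height (z = 9 mm). x points to the tip, z up. Origin on the underside near the centre of mass, 20 mm behind the handle's front end: grip it there, across y.
- blade_tip (a point): End of the steel blade, at the blade's (110, 0, 9) mm.
- blade_butt (a point): Rear end of the handle, at the blade's (-80, 0, 9) mm.
- mat: Cork mat for the blade, 270 (own x) x 120 (own y) x 3 mm, fixed; origin at the centre of its underside.
- tray: Low wooden organiser tray, fixed, 160 (own x) x 238 (own y) mm, floor 3 mm thick, walls and dividers only 10 mm high and 4 mm thick, 2 x 3 compartments of about 74 mm; origin at the centre of its underside.
- ball0_center (a point): Centre of a cedar ball: reddish-brown wood, round with 26 small flats, 36 mm across flats, 42 mm across corners, 22 g; starts on a flat in a compartment of the tray, centre 21 mm above the table. Knocked, it tumbles a few centimetres and stops. Three to five of the five balls are there; None from the start if absent. Seated in a well its centre is about 57 to 63 mm above the table.
- ball1_center (a point): Centre of a cedar ball: reddish-brown wood, round with 26 small flats, 36 mm across flats, 42 mm across corners, 22 g; starts on a flat in a compartment of the tray, centre 21 mm above the table. Knocked, it tumbles a few centimetres and stops. Three to five of the five balls are there; None from the start if absent. Seated in a well its centre is about 57 to 63 mm above the table.
- ball2_center (a point): Centre of a cedar ball: reddish-brown wood, round with 26 small flats, 36 mm across flats, 42 mm across corners, 22 g; starts on a flat in a compartment of the tray, centre 21 mm above the table. Knocked, it tumbles a few centimetres and stops. Three to five of the five balls are there; None from the start if absent. Seated in a well its centre is about 57 to 63 mm above the table.
- ball3_center (a point): Centre of a cedar ball: reddish-brown wood, round with 26 small flats, 36 mm across flats, 42 mm across corners, 22 g; starts on a flat in a compartment of the tray, centre 21 mm above the table. Knocked, it tumbles a few centimetres and stops. Three to five of the five balls are there; None from the start if absent. Seated in a well its centre is about 57 to 63 mm above the table.
- ball4_center (a point): Centre of a cedar ball: reddish-brown wood, round with 26 small flats, 36 mm across flats, 42 mm across corners, 22 g; starts on a flat in a compartment of the tray, centre 21 mm above the table. Knocked, it tumbles a few centimetres and stops. Three to five of the five balls are there; None from the start if absent. Seated in a well its centre is about 57 to 63 mm above the table.
- well0 (a point): Centre of the mouth of a well in the case, at the case's (-30, -64, 46) mm: a round hole 30 mm wide and 14 mm deep; a ball rests centred on its rim, a few mm sunk in.
- well1 (a point): Centre of the mouth of a well in the case, at the case's (-30, 0, 46) mm: a round hole 30 mm wide and 14 mm deep; a ball rests centred on its rim, a few mm sunk in.
- well2 (a point): Centre of the mouth of a well in the case, at the case's (-30, 64, 46) mm: a round hole 30 mm wide and 14 mm deep; a ball rests centred on its rim, a few mm sunk in.
- well3 (a point): Centre of the mouth of a well in the case, at the case's (28, -64, 46) mm: a round hole 30 mm wide and 14 mm deep; a ball rests centred on its rim, a few mm sunk in.
- well4 (a point): Centre of the mouth of a well in the case, at the case's (28, 0, 46) mm: a round hole 30 mm wide and 14 mm deep; a ball rests centred on its rim, a few mm sunk in.
- well5 (a point): Centre of the mouth of a well in the case, at the case's (28, 64, 46) mm: a round hole 30 mm wide and 14 mm deep; a ball rests centred on its rim, a few mm sunk in.
- soap_yellow: Yellow soap bar, 52 x 34 x 20 mm, lying in a tray compartment; origin at the centre of its underside. To be left alone.
- soap_white: White soap bar, 52 x 34 x 18 mm, lying on the table between tray and case; origin at the centre of its underside. To be left alone.
- bottle: Pink bottle with white cap, 64 mm across, 190 mm tall, standing left of the case; origin at the centre of its underside. To be left alone.
- tin: Flat green shoe-polish tin, 68 mm across, 28 mm high, beyond the case; origin at the centre of its underside. To be left alone.
- jar: Amber glass jar, 60 mm across, 75 mm tall, beyond the tray on the right; origin at the centre of its underside. To be left alone.

How it is judged:
On the way, in this order (a step that is already met when the one before it is completed fails the run):
1. the blade, not the fingers, has raised the lid beyond 0.2 rad (value of joint lid above 0.2 rad and contact force between blade and lid above 0.3 N and contact force between the fingers and lid below 0.3 N), for 0.1 s.
2. every ball present sits in a well, one per well, with the lid open beyond 0.8 rad (value of joint lid above 0.8 rad and (horizontal distance between ball0_center and well0 below 0.008 m or horizontal distance between ball0_center and well1 below 0.008 m or horizontal distance between ball0_center and well2 below 0.008 m or horizontal distance between ball0_center and well3 below 0.008 m or horizontal distance between ball0_center and well4 below 0.008 m or horizontal distance between ball0_center and well5 below 0.008 m) and z of ball0_center in the frame of case between 0.05 and 0.066 m and (horizontal distance between ball1_center and well0 below 0.008 m or horizontal distance between ball1_center and well1 below 0.008 m or horizontal distance between ball1_center and well2 below 0.008 m or horizontal distance between ball1_center and well3 below 0.008 m or horizontal distance between ball1_center and well4 below 0.008 m or horizontal distance between ball1_center and well5 below 0.008 m) and z of ball1_center in the frame of case between 0.05 and 0.066 m and (horizontal distance between ball2_center and well0 below 0.008 m or horizontal distance between ball2_center and well1 below 0.008 m or horizontal distance between ball2_center and well2 below 0.008 m or horizontal distance between ball2_center and well3 below 0.008 m or horizontal distance between ball2_center and well4 below 0.008 m or horizontal distance between ball2_center and well5 below 0.008 m) and z of ball2_center in the frame of case between 0.05 and 0.066 m and (horizontal distance between ball3_center and well0 below 0.008 m or horizontal distance between ball3_center and well1 below 0.008 m or horizontal distance between ball3_center and well2 below 0.008 m or horizontal distance between ball3_center and well3 below 0.008 m or horizontal distance between ball3_center and well4 below 0.008 m or horizontal distance between ball3_center and well5 below 0.008 m) and z of ball3_center in the frame of case between 0.05 and 0.066 m and (horizontal distance between ball4_center and well0 below 0.008 m or horizontal distance between ball4_center and well1 below 0.008 m or horizontal distance between ball4_center and well2 below 0.008 m or horizontal distance between ball4_center and well3 below 0.008 m or horizontal distance between ball4_center and well4 below 0.008 m or horizontal distance between ball4_center and well5 below 0.008 m) and z of ball4_center in the frame of case between 0.05 and 0.066 m), for 0.2 s.
At the end, for the whole second after the job is handed in: The lid is shut (below 0.05 rad), every ball present sits in a well of its own (centre within 8 mm of the well's axis, seated on its rim), and the blade lies flat on the cork mat, tip and butt both over the mat (value of joint lid below 0.05 rad and (horizontal distance between ball0_center and well0 below 0.008 m or horizontal distance between ball0_center and well1 below 0.008 m or horizontal distance between ball0_center and well2 below 0.008 m or horizontal distance between ball0_center and well3 below 0.008 m or horizontal distance between ball0_center and well4 below 0.008 m or horizontal distance between ball0_center and well5 below 0.008 m) and z of ball0_center in the frame of case between 0.05 and 0.066 m and (horizontal distance between ball1_center and well0 below 0.008 m or horizontal distance between ball1_center and well1 below 0.008 m or horizontal distance between ball1_center and well2 below 0.008 m or horizontal distance between ball1_center and well3 below 0.008 m or horizontal distance between ball1_center and well4 below 0.008 m or horizontal distance between ball1_center and well5 below 0.008 m) and z of ball1_center in the frame of case between 0.05 and 0.066 m and (horizontal distance between ball2_center and well0 below 0.008 m or horizontal distance between ball2_center and well1 below 0.008 m or horizontal distance between ball2_center and well2 below 0.008 m or horizontal distance between ball2_center and well3 below 0.008 m or horizontal distance between ball2_center and well4 below 0.008 m or horizontal distance between ball2_center and well5 below 0.008 m) and z of ball2_center in the frame of case between 0.05 and 0.066 m and (horizontal distance between ball3_center and well0 below 0.008 m or horizontal distance between ball3_center and well1 below 0.008 m or horizontal distance between ball3_center and well2 below 0.008 m or horizontal distance between ball3_center and well3 below 0.008 m or horizontal distance between ball3_center and well4 below 0.008 m or horizontal distance between ball3_center and well5 below 0.008 m) and z of ball3_center in the frame of case between 0.05 and 0.066 m and (horizontal distance between ball4_center and well0 below 0.008 m or horizontal distance between ball4_center and well1 below 0.008 m or horizontal distance between ball4_center and well2 below 0.008 m or horizontal distance between ball4_center and well3 below 0.008 m or horizontal distance between ball4_center and well4 below 0.008 m or horizontal distance between ball4_center and well5 below 0.008 m) and z of ball4_center in the frame of case between 0.05 and 0.066 m and x of blade_tip in the frame of mat between -0.135 and 0.135 m and y of blade_tip in the frame of mat between -0.06 and 0.06 m and z of each of blade_tip, blade_butt in the frame of mat below 0.022 m and x of blade_butt in the frame of mat between -0.135 and 0.135 m and y of blade_butt in the frame of mat between -0.06 and 0.06 m); the robot touches nothing.
It fails at once if a soap bar moved more than 5 cm or tipped over (distance of any of soap_yellow, soap_white from where it was at the start of the episode above 0.05 m or angle between any of soap_yellow, soap_white's own z axis and vertical above 0.6 rad).
It fails at once if the bottle or the jar moved more than 5 cm or tipped over (distance of any of bottle, jar from where it was at the start of the episode above 0.05 m or angle between any of bottle, jar's own z axis and vertical above 0.6 rad).
It fails at once if the tin moved more than 5 cm or tipped over (distance of tin from where it was at the start of the episode above 0.05 m or angle between tin's own z axis and vertical above 0.6 rad).
Of ball0, ball1, ball2, ball3, ball4 only 3 to 5 are there at a start; the rules pass over those that are not, and their reading is None.
At some moment in a run one of ball0, ball1, ball2, ball3, ball4, blade may be knocked a few centimetres aside while the robot is not near it.
It also fails if it takes over 210 s, if anything falls off the work surface, if the arm or the gripper's body presses on something with over 40 N, if the wrist force passes 120 N, or if a joint passes its speed limit or range.

## Working session

There is one attempt and no reset: what is moved stays moved. The work goes in short steps, Python scripts to look and compute and a tool call to move; the robot and the scene stay as the last step left them, time stands still between calls to the robot, and variables do not carry over. Pictures are saved under pics/ and viewed, at most 14 in all, crops included, and the job is handed in when it is done.

Besides the shell and the picture viewer there is one more tool, called after ">>>" by a JSON object that holds its "method" and its "body", one argument or row to a line. arm_command: Moves the arm, as the interface text tells. Scaled input: -1 to 1 covers 0.4 m each way for a shift and 180 degrees each way for a turn. Its arguments: {"type":"object","properties":{"series":{"type":"string"},"newtons":{"type":"number"}},"required":["series"]}

```bash
ls; mkdir -p pics; python3 - <<'E'
from workcell import manip, viewer
import cv2,numpy as np
np.set_printoptions(precision=4,suppress=True)
o=manip.get_obs(); print(o)
for n in ["top","side"]:
    c=viewer.camera(n); cv2.imwrite(f"pics/{n}0.png",c["pixels"][:,:,::-1]); print(n,c["intrinsics"],c["extrinsics"],c.keys())
E
```

```text
pics
{'clock': 0.0, 'joint_pos': array([ 1.1824,  0.3329, -0.0647,  1.4609,  0.0216,  1.3499, -0.0885]), 'joint_velocities': array([-0.0012,  0.0015, -0.0003,  0.0001,  0.0003,  0.0005,  0.001 ]), 'tau': array([  0.0006, -62.5449,   0.0497, -39.1605,   0.0162,   0.0099,
        -0.    ]), 'position': array([ 0.2234, -0.5833,  0.2495]), 'ee_rot': array([ 0.9833,  0.1819, -0.0002, -0.0007]), 'ft_force': array([ 0.2004,  0.8793, -0.7334]), 'torque': array([-0.0367,  0.0108,  0.016 ]), 'grasp_force': 0.0, 'grip_width': 0.9947314621539259}
top [[517.8292   0.     309.0173]
 [  0.     517.8292 234.1914]
 [  0.       0.       1.    ]] [[ 0.0201 -0.9998 -0.0095  0.0397]
 [ 0.988   0.0184  0.1533 -0.5406]
 [-0.1531 -0.0124  0.9881 -1.0517]
 [ 0.      0.      0.      1.    ]] dict_keys(['pixels', 'intrinsics', 'extrinsics'])
side [[556.3405   0.     307.7664]
 [  0.     556.3405 237.2488]
 [  0.       0.       1.    ]] [[-0.7865 -0.6176  0.0014  0.4354]
 [ 0.4295 -0.5452  0.7199 -0.2504]
 [-0.4439  0.5668  0.6941 -1.2259]
 [ 0.      0.      0.      1.    ]] dict_keys(['pixels', 'intrinsics', 'extrinsics'])
```

View pics/top0.png

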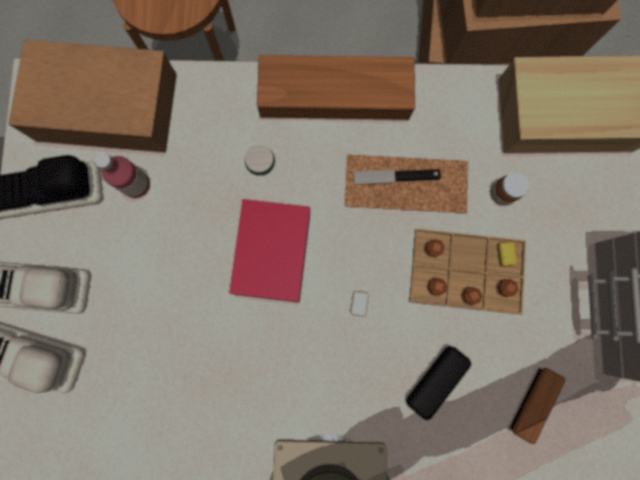

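View pics/side0.png

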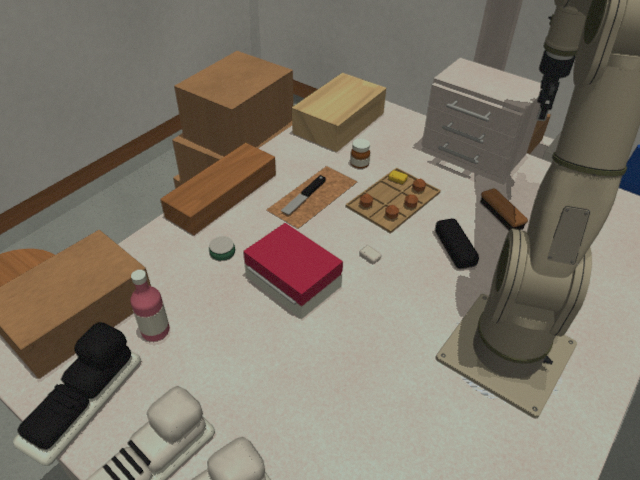

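Top view: lid at about px (270,250), blade handle near (420,175) and its tip near (355,178), mat centre about (407,184). The tray is at about (468,271) with four balls at (435,247), (437,286), (471,295) and (508,287). Yellow soap is at (508,254), white soap at (360,303). The side view agrees with this.

```bash
cat > h.py <<'E'
from workcell import manip, viewer
import cv2,numpy as np
np.set_printoptions(precision=4,suppress=True)
def proj(c,P):
    P=np.atleast_2d(P); E=c["extrinsics"]; q=P@E[:3,:3].T+E[:3,3]; K=c["intrinsics"]
    return np.c_[K[0,2]+K[0,0]*q[:,0]/-q[:,2], K[1,2]-K[1,1]*q[:,1]/-q[:,2]]
def back(c,uv,z):
    uv=np.atleast_2d(uv).astype(float); K=c["intrinsics"];E=c["extrinsics"]
    d=np.c_[(uv[:,0]-K[0,2])/K[0,0],-(uv[:,1]-K[1,2])/K[1,1],-np.ones(len(uv))]@E[:3,:3]
    o=-E[:3,:3].T@E[:3,3]; t=(z-o[2])/d[:,2]; return o+d*t[:,None]
def blobs(mask,amin=20):
    n,l,s,ce=cv2.connectedComponentsWithStats(mask.astype(np.uint8)); 
    return [(s[i,4],ce[i],(l==i)) for i in range(1,n) if s[i,4]>=amin]
def rect(m):
    cs,_=cv2.findContours(m.astype(np.uint8),cv2.RETR_EXTERNAL,cv2.CHAIN_APPROX_NONE)
    return cv2.minAreaRect(max(cs,key=len))
def yaw():
    q=manip.get_obs()["ee_rot"]; return 2*np.arctan2(q[1],q[0])
def rel(x,y,z,psi=None):
    "units for tool shift to world target (at current yaw), plus spin units for tool-x yaw psi (deg)"
    o=manip.get_obs(); p=yaw(); d=np.array([x,y,z])-o["position"]
    c,s=np.cos(p),np.sin(p); u=np.array([c*d[0]+s*d[1], s*d[0]-c*d[1], -d[2]])/.4
    sp=0 if psi is None else -((psi-np.degrees(p)+180)%360-180)/180
    print("pos",o["position"],"yaw",round(np.degrees(p),2),"shift",u,"spin",round(sp,4))
E
cat > m.py <<'E'
from h import *
c=viewer.camera("top"); im=c["pixels"]; hsv=cv2.cvtColor(im,cv2.COLOR_RGB2HSV); H,S,V=[hsv[:,:,i].astype(int) for i in range(3)]
roi=np.zeros(H.shape,bool); roi[140:330,200:540]=1
def show(n,mask,z,amin=40):
    for a,ce,m in blobs(mask&roi,amin):
        r=rect(m); b=back(c,cv2.boxPoints(r),z)
        print(n,a,ce,"w",back(c,ce,z)[0],"corners",b[:,:2].tolist() if a>300 else "", "sides",[round(float(np.linalg.norm(b[i]-b[i+1])),3) for i in (0,1)])
show("lid",((H>165)|(H<3))&(S>150),.09,500)
show("dark",(V<50),.021,60)
b=(((H<10)|(H>172))&(S>110)&(V<170)); b[:,:400]=0
show("ball",b,.021)
for p in [(435,247),(470,240),(400,200),(370,177),(420,176)]: print(p,hsv[p[1],p[0]])
E
python3 m.py; python3 -c "
from workcell import manip;print(manip.tips_ahead)"
```

```text
lid 6270 [269.9386 250.1533] w [0.4984 0.1274 0.09  ] corners [[0.4128653871663571, 0.2039154395409415], [0.6020936902969087, 0.18872188147058183], [0.5872889695314751, 0.05059788101093919], [0.3991563238273432, 0.06948265375725786]] sides [0.19, 0.139]
dark 361 [415.8338 175.1524] w [ 0.678  -0.1805  0.021 ] corners [[0.6861611924302039, -0.13665214127223882], [0.6914092799816696, -0.23094616314274985], [0.6709917980563166, -0.23130388226344112], [0.6657515641506413, -0.13727042228699463]] sides [0.094, 0.02]
(435, 247) [ 11 151 130]
(470, 240) [ 15 115 135]
(400, 200) [ 13 128 135]
(370, 177) [ 18  19 135]
(420, 176) [165  19  27]
0.019
```

```bash
cat >> m.py <<'E'
print('---')
def balls(c):
    out=[]
    b=(S>138)&(H<14)&(V<175); b=cv2.morphologyEx(b.astype(np.uint8),cv2.MORPH_OPEN,np.ones((5,5)))>0
    b&=roi; b[:230,:]=0; b[:,:400]=0
    show("ball",b,.021,60)
balls(c)
mat=(H>8)&(H<18)&(S>90); mat[225:]=0
mat=cv2.morphologyEx(mat.astype(np.uint8),cv2.MORPH_CLOSE,np.ones((31,31)))>0
show("mat",mat,.003,2000)
st=(S<40)&(V>100)&(V<170); st[:165]=0;st[190:]=0;st[:,:350]=0;st[:,400:]=0
show("steel",st,.0135,60)
tr=(H>8)&(H<25)&(S>80); tr[:222]=0; tr[:,:405]=0
tr=cv2.morphologyEx(tr.astype(np.uint8),cv2.MORPH_CLOSE,np.ones((25,25)))>0
show("tray",tr,.01,2000)
E
python3 m.py | sed -n '/---/,$p'; python3 - <<'E'
from h import *
im=cv2.imread("pics/top0.png"); 
cv2.imwrite("pics/crop.png",cv2.resize(im[140:325,340:540],None,fx=4,fy=3.2,interpolation=cv2.INTER_CUBIC)[:592])
rel(0.676,-0.1505,0.12,3.2)
E
```

```text
---
ball 236 [434.4788 247.6059] w [ 0.519  -0.2185  0.021 ] corners  sides [0.036, 0.032]
ball 234 [436.8547 286.4274] w [ 0.4363 -0.2221  0.021 ] corners  sides [0.034, 0.032]
ball 246 [507.6098 287.5163] w [ 0.4369 -0.3711  0.021 ] corners  sides [0.036, 0.032]
ball 238 [471.6513 295.5588] w [ 0.4185 -0.2949  0.021 ] corners  sides [0.036, 0.031]
mat 6677 [412.5254 183.9639] w [ 0.6627 -0.1765  0.003 ] corners [[0.6104593507599253, -0.02630892621568743], [0.7279709191398165, -0.031455362241470185], [0.7129681907233696, -0.4111652693704272], [0.5963878208370933, -0.4002142302188596]] sides [0.118, 0.38]
steel 452 [374.4425 176.7854] w [ 0.6748 -0.091   0.0135] corners [[0.6853836897506846, -0.047275417825563305], [0.6903188899527399, -0.13367509263155153], [0.6642840823104401, -0.13451397478786054], [0.6593588976823845, -0.04841692468201971]] sides [0.087, 0.026]
tray 8091 [467.8165 271.3124] w [ 0.4705 -0.2915  0.01  ] corners [[0.4032245690192149, -0.16327349173076414], [0.5604857610635703, -0.1813394415116076], [0.538996909171711, -0.42396835002551503], [0.3830519607566457, -0.4008863636921323]] sides [0.158, 0.244]
pos [ 0.2235 -0.5835  0.2498] yaw 20.96 shift [ 1.4436 -0.6061  0.3246] spin 0.0987
```

View pics/crop.png

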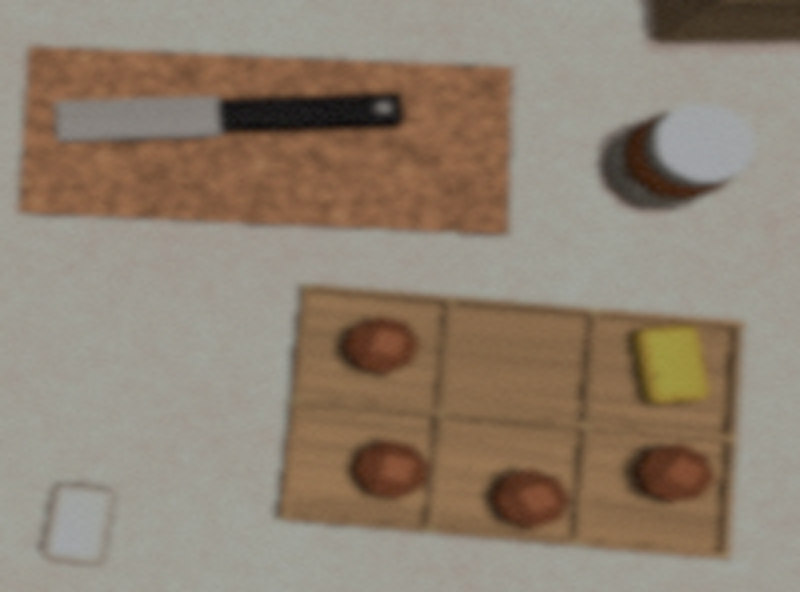

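Four balls are in the tray; the blade's tip points left and its direction is about 92.5°. I spin first, then travel to it.

>>> {"method": "arm_command", "body": {
  "series": "0.4 0 0 0 -0.0567;0.4 0 0 0 -0.0567;0.4 0 0 0 -0.0567;0.4 0 0 0 -0.0567;0.4 0 0 0 -0.0567;0.4 0 0 0 -0.0567;0.4 0 0 0 -0.0567;0.4 0.08 0.09 0 0;0.4 0.095 0.11 0 0;0.4 0.095 0.11 0 0",
  "newtons": 40
}}

```text
clock: 1.45
position: [0.3436, -0.4695, 0.2502]
ee_rot: [0.693, 0.721, 0.0, -0.0]
ft_force: [-0.1, 0.7, 0.6]
grip_width: 0.604
grasp_force: 0.0
```

>>> {"method": "arm_command", "body": {
  "series": "0.4 0.095 0.11 0 0;0.4 0.095 0.11 0 0;0.4 0.095 0.11 0 0;0.4 0.095 0.11 0 0;0.4 0.095 0.11 0 0;0.4 0.095 0.11 0 0;0.4 0.095 0.11 0.05 0;0.4 0.05 0.06 0.1 0;0.4 0 0 0.1 0;0.4 0 0 0 0"
}}

```text
clock: 2.7
position: [0.6607, -0.1706, 0.1467]
ee_rot: [0.692, 0.722, -0.002, -0.003]
ft_force: [0.5, 0.1, -0.8]
grip_width: 0.602
grasp_force: 0.0
```

```bash
python3 - <<'E'
from h import *
rel(0.6773,-0.1535,0.025,92.5); print(manip.get_obs()["joint_pos"],manip.get_obs()["grip_width"])
c=viewer.camera("wrist"); cv2.imwrite("pics/w1.png",c["pixels"][:,:,::-1]); print(c["intrinsics"],c["extrinsics"])
E
```

```text
pos [ 0.6607 -0.1706  0.1467] yaw 92.43 shift [0.0409 0.0432 0.3042] spin -0.0004
[ 0.5239  0.5775 -0.4891  1.3871  0.2729  1.2507  0.0572] 0.6019862306334912
[[371.6483   0.     322.2032]
 [  0.     371.6483 238.5729]
 [  0.       0.       1.    ]] [[ 0.9991  0.0415 -0.0062 -0.6519]
 [-0.0415  0.9567 -0.2882  0.199 ]
 [-0.006   0.2882  0.9576 -0.2282]
 [ 0.      0.      0.      1.    ]]
```

View pics/w1.png

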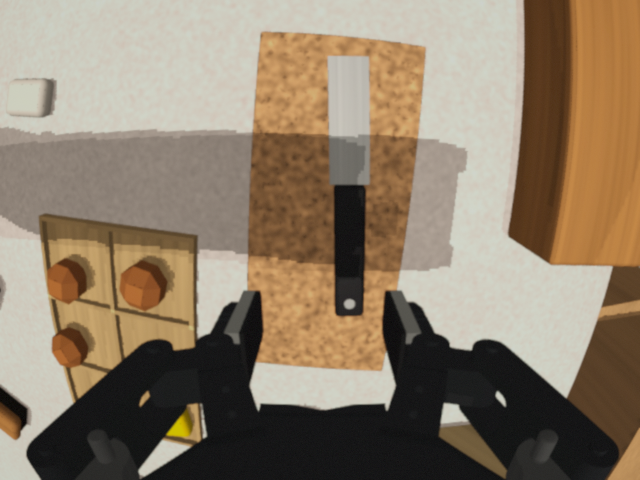

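Wrist view: blade tip at (348,57), handle front at (349,185) and butt at (349,314). Back-projecting these through the fisheye.

```bash
cat >> h.py <<'E'
def fback(c,uv,z):
    uv=np.atleast_2d(uv).astype(float); K=c["intrinsics"];E=c["extrinsics"]
    d=(uv-K[:2,2])/K[0,0]; th=np.linalg.norm(d,axis=1)[:,None]; d=d/th*np.sin(th)
    r=np.c_[d[:,0],-d[:,1],-np.cos(th)]@E[:3,:3]; o=-E[:3,:3].T@E[:3,3]
    return o+r*((z-o[2])/r[:,2])[:,None]
E
python3 - <<'E'
from h import *
c=viewer.camera("wrist")
print(fback(c,[(348.5,57)],.013),fback(c,[(349.5,185),(349,314)],.021)); 
print("mat",fback(c,[(262,32),(425,47),(382,370),(246,360)],.003))
print("balls",fback(c,[(67,281),(143,285),(70,348)],.021))
E
```

```text
[[ 0.6745 -0.0456  0.013 ]] [[ 0.6788 -0.1355  0.021 ]
 [ 0.6847 -0.2347  0.021 ]]
mat [[ 0.6118 -0.0257  0.003 ]
 [ 0.7312 -0.0302  0.003 ]
 [ 0.721  -0.3023  0.003 ]
 [ 0.598  -0.2968  0.003 ]]
balls [[ 0.4351 -0.2238  0.021 ]
 [ 0.5176 -0.2202  0.021 ]
 [ 0.4166 -0.2982  0.021 ]]
```

>>> {"method": "arm_command", "body": {
  "series": "0.4 0.018 0.023 0.06 -0.004;0.4 0.017 0.023 0.07 0;0.4 0 0 0.07 0;0.4 0 0 0.05 0;0.4 0 0 0.03 0;0.4 0 0 0.018 0;0.4 0 0 0 0;0.4 0 0 0 0;0.4 0 0 0 0;0.4 0 0 0 0"
}}

```text
clock: 4.05
position: [0.6806, -0.1561, 0.0315]
ee_rot: [0.688, 0.726, 0.0, 0.0]
ft_force: [-0.6, -0.2, 0.9]
grip_width: 0.594
grasp_force: 0.0
```

```bash
python3 - <<'E'
from h import *
rel(0.6797,-0.1553,0.025,93.1)
E
```

```text
pos [ 0.6806 -0.1561  0.0315] yaw 93.12 shift [ 0.002  -0.0021  0.0163] spin 0.0001
```

>>> {"method": "arm_command", "body": {
  "series": "0.4 0.002 -0.002 0.016 0;0.4 0 0 0 0;1 0 0 0 0;1 0 0 0 0;1 0 0 0 0;1 0 0 0 0;1 0 0 0 0;1 0 0 0 0;1 0 0 0 0;1 0 0 0 0",
  "newtons": 100
}}

```text
clock: 5.3
position: [0.6799, -0.1553, 0.0252]
ee_rot: [0.688, 0.726, 0.0, 0.0]
ft_force: [-0.9, 0.6, 5.8]
grip_width: 0.224
grasp_force: 99.3
```

>>> {"method": "arm_command", "body": {
  "series": "1 0 0 -0.05 0;1 0 0 -0.1 0;1 0 0 -0.1 0;1 0 0 0 0;1 0 0 0 0;1 0 0 0 0;1 0 0 0 0;1 0 0 0 0;1 0 0 0 0;1 0 0 0 0"
}}

```text
clock: 6.55
position: [0.6796, -0.1553, 0.1247]
ee_rot: [0.688, 0.726, -0.0, 0.0]
ft_force: [0.4, 0.4, -1.2]
grip_width: 0.222
grasp_force: 98.6
```

```bash
python3 - <<'E'
from h import *
o=manip.get_obs();print(o["position"],o["grip_width"],o["grasp_force"])
c=viewer.camera("wrist"); cv2.imwrite("pics/w2.png",c["pixels"][:,:,::-1])
c=viewer.camera("side"); cv2.imwrite("pics/s2.png",cv2.resize(c["pixels"][100:320,200:440,::-1],None,fx=2.5,fy=2.5))
E
```

```text
[ 0.6796 -0.1553  0.1247] 0.22239486136504405 98.57566237449646
```

View pics/w2.png

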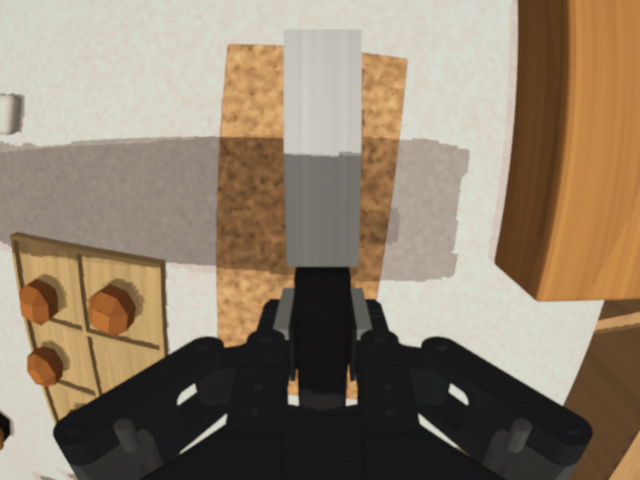

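View pics/s2.png

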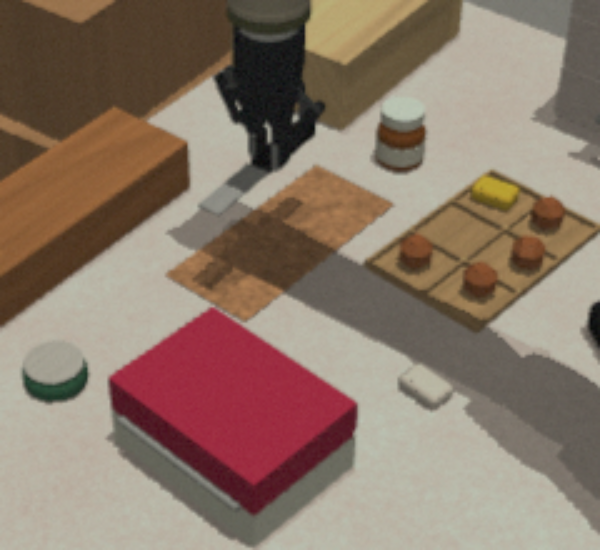

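Blade gripped (22 % opening, about 19 mm). Its edges are at (284,31)-(361,31) by the tip and (287,265)-(357,265) by the handle. I check that it is level by the width and work out the case frame.

```bash
python3 - <<'E'
from h import *
from scipy.optimize import brentq
c=viewer.camera("wrist"); im=c["pixels"].astype(int)
g=cv2.cvtColor(c["pixels"],cv2.COLOR_RGB2GRAY).astype(float)
for r in (45,80,120,170,220,255):
    d=np.diff(cv2.GaussianBlur(g,(3,3),0)[r]); seg=im[r]
    L=270+np.argmax(np.abs(d[270:305])); R=340+np.argmax(np.abs(d[340:380]))
    f=lambda z:np.linalg.norm(np.diff(fback(c,[(L+.5,r),(R+.5,r)],z),axis=0))-.028
    try: z=brentq(f,.0,.2); print(r,L,R,z,fback(c,[((L+R)/2+.5,r)],z))
    except Exception as e: print(r,L,R,e)
print("tip assuming z",fback(c,[(322.5,30)],.112))
E
```

```text
45 275 360 0.1253852182644885 [[ 0.6725 -0.0536  0.1254]]
80 277 361 0.12362034897586677 [[ 0.6736 -0.0654  0.1236]]
120 283 361 0.11451225195841214 [[ 0.6753 -0.0788  0.1145]]
170 283 360 0.1150610465737061 [[ 0.6761 -0.097   0.1151]]
220 284 359 0.11545378837589938 [[ 0.6771 -0.1156  0.1155]]
255 285 375 0.14118551050367917 [[ 0.68   -0.1202  0.1412]]
tip assuming z [[ 0.6735 -0.0445  0.112 ]]
```

>>> {"method": "arm_command", "body": {
  "series": "1 0 0 0 0.048;1 0.0342 -0.129 0 0;1 0.0342 -0.129 0 0;1 0.0342 -0.129 0 0;1 0.0342 -0.129 0 0;1 0 0 0 0;1 0 0 0 0;1 0 0 0 0;1 0 0 0 0;1 0 0 0 0"
}}

```text
clock: 7.95
position: [0.4796, -0.081, 0.1245]
ee_rot: [0.74, 0.672, 0.0, -0.0]
ft_force: [0.8, -0.3, -0.5]
grip_width: 0.229
grasp_force: 98.8
```

```bash
python3 - <<'E'
from h import *
rel(0.4794,-0.0811,0.0622,84.5)
c=viewer.camera("wrist"); cv2.imwrite("pics/w3.png",c["pixels"][:,:,::-1])
E
```

```text
pos [ 0.4796 -0.081   0.1245] yaw 84.48 shift [-0.0004 -0.0006  0.1558] spin -0.0001
```

View pics/w3.png

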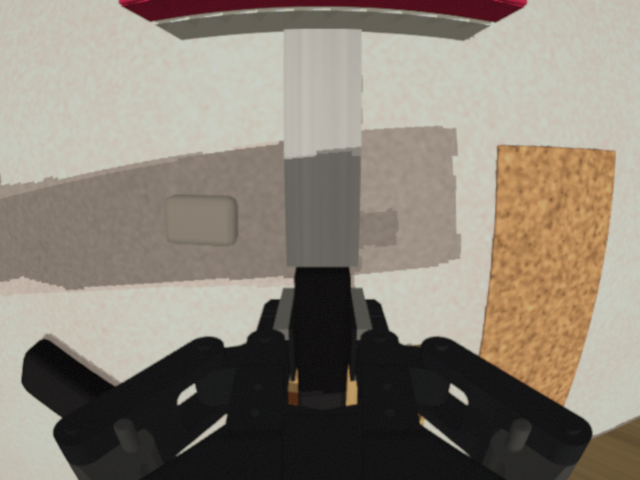

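Base's lower front corners at (184,39) and (463,39), the base's top corners at about (158,22) and (494,22). The blade is centred on the case front.

```bash
python3 - <<'E'
from h import *
c=viewer.camera("wrist")
for uv,z in (([(184,39),(463,39)],0),([(158,22),(494,22)],.046)):
    p=fback(c,uv,z); d=p[0]-p[1]; m=p.mean(0); L=np.linalg.norm(d); a=np.degrees(np.arctan2(d[1],d[0]))
    print(p,"len",L,"own x dir",a+90-180 if 0 else (a+90)%360,"mid",m)
rel(0.4794,-0.0811,0.0622)
E
```

```text
[[0.3982 0.0693 0.    ]
 [0.5902 0.0509 0.    ]] len 0.19282910267706824 own x dir 264.50724310120916 mid [0.4942 0.0601 0.    ]
[[0.3989 0.0698 0.046 ]
 [0.5927 0.0518 0.046 ]] len 0.19463087510137136 own x dir 264.68866862872915 mid [0.4958 0.0608 0.046 ]
pos [ 0.4795 -0.0809  0.1246] yaw 84.48 shift [-0.0004 -0.0002  0.156 ] spin 0
```

>>> {"method": "arm_command", "body": {
  "series": "1 0 0 0.04 0;1 0 0 0.06 0;1 0 0 0.04 0;1 0 0 0.016 0;1 0 0 0 0;1 0 0 0 0;1 0.025 0 0 0;1 0.025 0 0 0;1 0 0 0 0;1 0 0 0 0"
}}

```text
clock: 9.3
position: [0.4813, -0.0611, 0.0624]
ee_rot: [0.74, 0.672, -0.0, 0.0]
ft_force: [-1.1, 0.6, -0.8]
grip_width: 0.23
grasp_force: 98.8
```

```bash
python3 - <<'E'
from h import *
rel(0.4794,-0.0811,0.0622,84.6)
c=viewer.camera("side"); 
cs=proj(c,[[.4948,.0603,.049]])[0].astype(int); print(cs)
cv2.imwrite("pics/s3.png",cv2.resize(c["pixels"][cs[1]-60:cs[1]+60,cs[0]-80:cs[0]+80,::-1],None,fx=5,fy=5,interpolation=cv2.INTER_CUBIC))
E
```

```text
pos [ 0.4813 -0.0611  0.0624] yaw 84.49 shift [-0.0503 -0.      0.0004] spin -0.0006
[311 251]
```

View pics/s3.png

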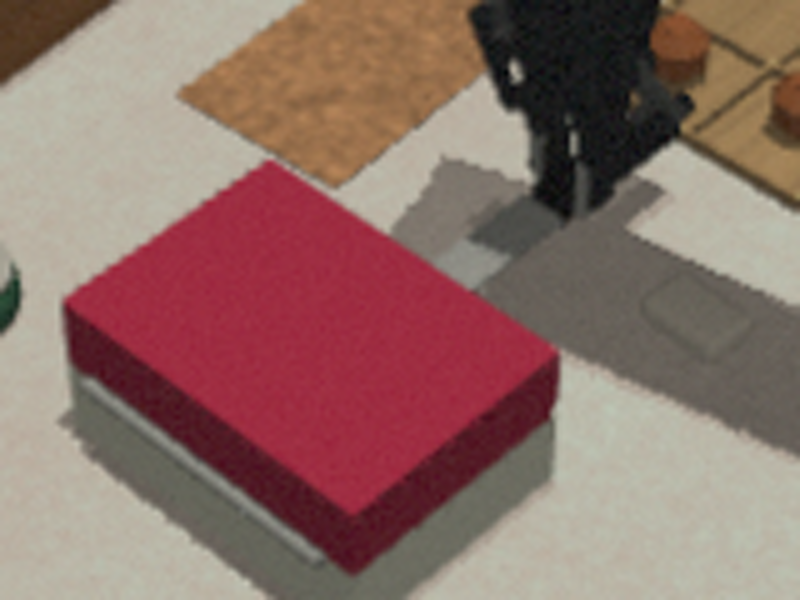

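The front slot is hidden from the side camera, but the blade is level with the case and short of it. I insert slowly and watch the force.

>>> {"method": "arm_command", "body": {
  "series": "1 0.02 0 0 0;1 0.02 0 0 0;1 0.02 0 0 0;1 0.02 0 0 0;1 0 0 0 0;1 0 0 0 0;1 0 0 0 0;1 0 0 0 0;1 0 0 0 0;1 0 0 0 0"
}}

```text
clock: 10.6
position: [0.4844, -0.0293, 0.0623]
ee_rot: [0.74, 0.672, -0.0, 0.0]
ft_force: [0.2, -0.9, -0.6]
grip_width: 0.228
grasp_force: 98.8
```

>>> {"method": "arm_command", "body": {
  "series": "1 0.02 0 0 0;1 0.02 0 0 0;1 0.02 0 0 0;1 0.01 0 0 0;1 0 0 0 0;1 0 0 0 0;1 0 0 -0.02 0;1 0 0 -0.02 0;1 0 0 -0.02 0;1 0 0 0 0"
}}

```text
clock: 11.85
position: [0.4877, -0.0016, 0.0873]
ee_rot: [0.74, 0.672, 0.0, 0.001]
ft_force: [0.1, 0.1, -2.0]
grip_width: 0.226
grasp_force: 98.9
```

>>> {"method": "arm_command", "body": {
  "series": "1 0 0 -0.02 0;1 0 0 -0.02 0;1 0 0 -0.02 0;1 0 0 -0.02 0;1 0 0 0 0;1 0 0 0 0;1 0 0 0 0;1 0 0 0 0;1 0 0 0 0;1 0 0 0 0"
}}

```text
clock: 13.1
position: [0.4871, -0.0013, 0.1183]
ee_rot: [0.74, 0.672, -0.0, 0.0]
ft_force: [0.4, 0.2, -1.2]
grip_width: 0.224
grasp_force: 99.0
```

```bash
python3 - <<'E'
from h import *
o=manip.get_obs();print(o["position"],o["ft_force"],o["torque"])
c=viewer.camera("side"); 
cv2.imwrite("pics/s4.png",cv2.resize(c["pixels"][120:340,200:440,::-1],None,fx=2.5,fy=2.5))
E
```

```text
[ 0.4871 -0.0013  0.1183] [ 0.3954  0.154  -1.1995] [ 0.0642 -0.0549 -0.0118]
```

View pics/s4.png

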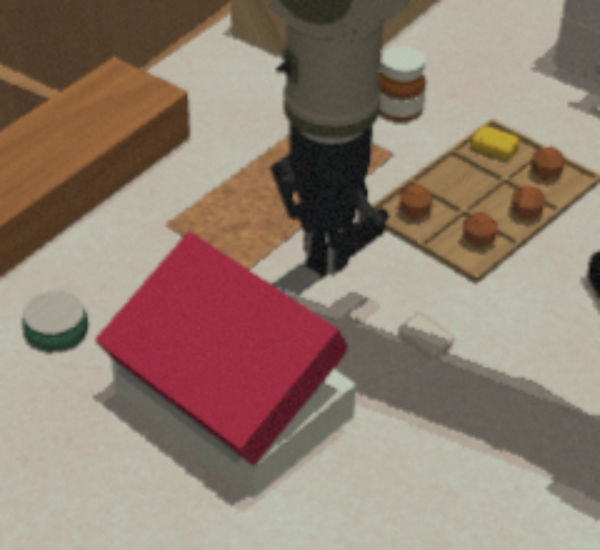

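The lid is lifted to roughly 0.4 rad on the blade; I follow its arc.

>>> {"method": "arm_command", "body": {
  "series": "1 0.02 0 -0.022 0;1 0.02 0 -0.022 0;1 0.02 0 -0.022 0;1 0.02 0 -0.022 0;1 0.02 0 -0.022 0;1 0.022 0 -0.014 0;1 0.022 0 -0.014 0;1 0.022 0 -0.014 0;1 0.022 0 -0.014 0;1 0.022 0 -0.014 0"
}}

```text
clock: 14.4
position: [0.4948, 0.0828, 0.1901]
ee_rot: [0.74, 0.672, -0.0, -0.0]
ft_force: [2.3, 1.6, -11.6]
grip_width: 0.229
grasp_force: 98.2
```

```bash
python3 - <<'E'
from h import *
o=manip.get_obs();print(o["position"],o["ft_force"],o["torque"])
c=viewer.camera("side"); 
cv2.imwrite("pics/s5.png",cv2.resize(c["pixels"][120:340,200:440,::-1],None,fx=2.5,fy=2.5))
E
```

```text
[0.4948 0.0828 0.1901] [  2.2912   1.6111 -11.617 ] [-0.7939 -0.2221 -0.1107]
```

View pics/s5.png

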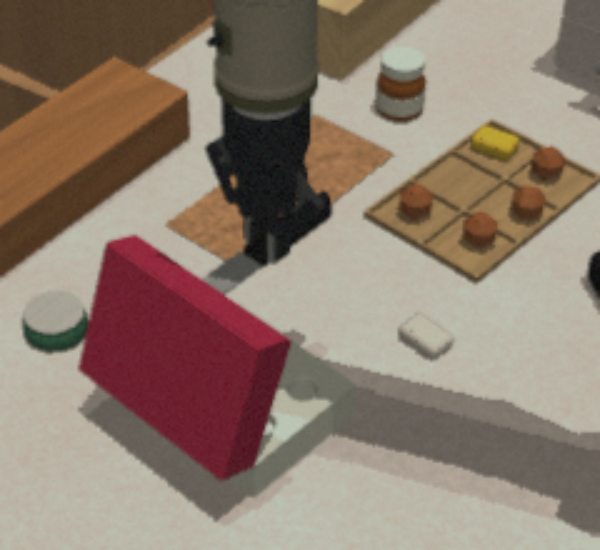

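Lid is near 1.2 rad. The blade is wedged under the lip a little (-11 N), so I lower it slightly and push the roof back with the tip.

>>> {"method": "arm_command", "body": {
  "series": "1 0 0 0.02 0;1 0 0 0.01 0;1 0.02 0 0.005 0;1 0.02 0 0.005 0;1 0.02 0 0 0;1 0.02 0 0 0;1 0.02 0 0 0;1 0 0 0 0;1 0 0 0 0;1 0 0 0 0"
}}

```text
clock: 15.7
position: [0.4991, 0.122, 0.1745]
ee_rot: [0.74, 0.672, 0.0, 0.0]
ft_force: [0.2, 0.4, -1.2]
grip_width: 0.225
grasp_force: 99.7
```

>>> {"method": "arm_command", "body": {
  "series": "1 0.02 0 0 0;1 0.02 0 0 0;1 0.015 0 0 0;1 0.01 0 0 0;1 0 0 0 0;1 0 0 0 0;1 0 0 0 0;1 0 0 0 0;1 0 0 0 0;1 0 0 0 0"
}}

```text
clock: 16.95
position: [0.5015, 0.148, 0.1743]
ee_rot: [0.74, 0.672, -0.0, 0.0]
ft_force: [-0.2, 0.5, -0.5]
grip_width: 0.229
grasp_force: 99.7
```

```bash
python3 - <<'E'
from h import *
o=manip.get_obs();print(o["position"],o["ft_force"],o["torque"])
c=viewer.camera("side"); 
cv2.imwrite("pics/s6.png",cv2.resize(c["pixels"][120:340,180:420,::-1],None,fx=2.5,fy=2.5))
E
```

```text
[0.5015 0.148  0.1743] [-0.2053  0.5251 -0.4701] [ 0.0217 -0.0036  0.0575]
```

View pics/s6.png

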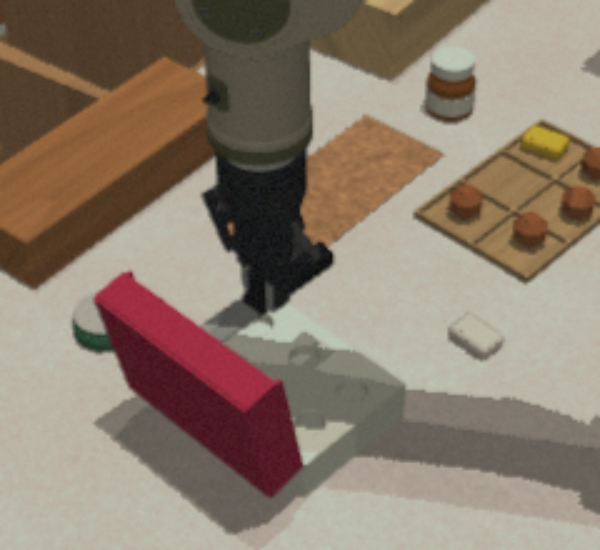

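Lid fully open (about 1.7 rad). Now the blade goes back to its mat.

>>> {"method": "arm_command", "body": {
  "series": "1 -0.1 0 0 0;1 -0.15 0 0 0;1 -0.15 0 0 0;1 -0.13 0.12 0 0;1 -0.08 0.12 0 0;1 -0.08 0.12 0 0;1 -0.08 0.12 0 0;1 0 0 0.1 -0.014;1 0 0 0.05 0;1 0 0 0 0"
}}

```text
clock: 18.25
position: [0.6567, -0.1696, 0.1127]
ee_rot: [0.725, 0.688, -0.001, -0.002]
ft_force: [0.6, -0.8, -0.2]
grip_width: 0.229
grasp_force: 99.7
```

```bash
python3 - <<'E'
from h import *
rel(0.665,-0.178,0.027,87)
E
```

```text
pos [ 0.6567 -0.1696  0.1127] yaw 87.01 shift [-0.0198  0.0219  0.2143] spin 0.0
```

>>> {"method": "arm_command", "body": {
  "series": "1 -0.018 0.02 0.06 0;1 0 0 0.06 0;1 0 0 0.05 0;1 0 0 0.03 0;1 0 0 0.01 0;1 0 0 0 0;1 0 0 0 0;1 0 0 0 0;1 0 0 0 0;1 0 0 0 0"
}}

```text
clock: 19.5
position: [0.6656, -0.1781, 0.0304]
ee_rot: [0.725, 0.688, 0.0, 0.0]
ft_force: [0.7, 0.8, -2.0]
grip_width: 0.227
grasp_force: 99.7
```

```bash
python3 - <<'E'
from h import *
rel(0.665,-0.178,0.0255,87); print(manip.get_obs()["ft_force"])
E
```

```text
pos [ 0.6656 -0.1781  0.0304] yaw 87.0 shift [ 0.0002 -0.0016  0.0124] spin 0.0
[ 0.733   0.8337 -1.958 ]
```

>>> {"method": "arm_command", "body": {
  "series": "1 0 0 0.008 0;1 0 0 0.003 0;1 0 0 0 0;0.55 0 0 0 0;0.55 0 0 0 0;0.55 0 0 0 0;0.55 0 0 -0.03 0;0.55 0 0 -0.08 0;0.55 0 0 -0.1 0;0.55 0 0 0 0",
  "newtons": 30
}}

```text
clock: 20.75
position: [0.6679, -0.1783, 0.1149]
ee_rot: [0.725, 0.688, 0.002, 0.003]
ft_force: [-1.0, -0.4, -0.6]
grip_width: 0.45
grasp_force: 0.0
```

```bash
python3 m.py | grep -E "ball|dark|steel"; python3 - <<'E'
from h import *
o=manip.get_obs(); print(o["position"],o["grip_width"],o["joint_pos"])
E
```

```text
dark 985 [427.3949 171.9371] w [ 0.6857 -0.2059  0.021 ] corners [[0.6557069623942391, -0.1523469988329494], [0.7596767668121913, -0.1915106291226373], [0.725396905244986, -0.28067132422201063], [0.6224564046999552, -0.24052696366595128]] sides [0.111, 0.096]
ball 223 [434.7489 247.574 ] w [ 0.5191 -0.2191  0.021 ] corners  sides [0.034, 0.032]
ball 231 [436.9264 286.4156] w [ 0.4363 -0.2223  0.021 ] corners  sides [0.034, 0.032]
steel 223 [374.0583 178.7713] w [ 0.6703 -0.0902  0.0135] corners  sides [0.026, 0.043]
[ 0.6667 -0.1783  0.1125] 0.4475568083676999 [ 0.5225  0.6148 -0.4748  1.4049  0.2891  1.1869 -0.0373]
```

Blade is back on the mat. Next, the ball at (0.518,-0.2195): move above it and refine with the wrist camera.

>>> {"method": "arm_command", "body": {
  "series": "0.3 0 0 0 0.014;0.3 -0.046 -0.12 0 0;0.3 -0.046 -0.12 0 0;0.3 -0.046 -0.121 0 0;0.3 0 0 0 0;0.3 0 0 0 0;0.3 0 0 0 0;0.3 0 0 0 0;0.3 0 0 0 0;0.3 0 0 0 0"
}}

```text
clock: 22.05
position: [0.5167, -0.219, 0.1098]
ee_rot: [0.74, 0.672, 0.0, -0.0]
ft_force: [-0.7, -0.9, -0.2]
grip_width: 0.7
grasp_force: 0.0
```

```bash
cat > b.py <<'E'
from h import *
def wballs(z=.021,save=None,pr=True):
    c=viewer.camera("wrist"); im=c["pixels"]; hsv=cv2.cvtColor(im,cv2.COLOR_RGB2HSV).astype(int)
    if save: cv2.imwrite(save,im[:,:,::-1])
    b=(hsv[:,:,0]<13)&(hsv[:,:,1]>150)&(hsv[:,:,2]>50); b=cv2.morphologyEx(b.astype(np.uint8),cv2.MORPH_OPEN,np.ones((7,7)))
    for a,ce,m in blobs(b,200): 
        if pr: print(a,ce.round(),fback(c,ce,z)[0][:2])
    return c
if __name__=="__main__":
    import sys
    wballs(save=sys.argv[1] if len(sys.argv)>1 else None)
    o=manip.get_obs(); print(o["position"],o["grip_width"])
E
python3 b.py pics/w4.png; python3 -c "
from h import *
rel(0.518,-0.2195,0.027,84.5)"
```

```text
1025 [310. 250.] [ 0.5092 -0.217 ]
448 [202. 256.] [ 0.4408 -0.2149]
[ 0.5167 -0.219   0.1099] 0.7028563134419769
pos [ 0.5167 -0.219   0.1099] yaw 84.49 shift [-0.0008  0.0034  0.2072] spin -0.0
```

>>> {"method": "arm_command", "body": {
  "series": "0.3 -0.001 0.002 0.06 0;0.3 0 0 0.07 0;0.3 0 0 0.05 0;0.3 0 0 0.025 0;0.3 0 0 0 0;0.3 0 0 0 0;1 0 0 0 0;1 0 0 0 0;1 0 0 0 0;1 0 0 0 0",
  "newtons": 30
}}

```text
clock: 23.35
position: [0.5179, -0.2199, 0.0289]
ee_rot: [0.74, 0.672, 0.0, 0.001]
ft_force: [-1.3, 0.7, 5.7]
grip_width: 0.421
grasp_force: 29.6
```

>>> {"method": "arm_command", "body": {
  "series": "1 0 0 0 0;1 0 0 0 0;1 0 0 -0.05 0;1 0 0 -0.1 0;1 0 0 -0.12 0;1 0 0 0 0;1 0 0 0 0;1 0 0 0 0;1 0 0 0 0;1 0 0 0 0"
}}

```text
clock: 24.6
position: [0.5171, -0.2195, 0.1354]
ee_rot: [0.74, 0.672, -0.0, -0.0]
ft_force: [-0.3, 0.0, 0.5]
grip_width: 0.43
grasp_force: 30.2
```

```bash
python3 b.py pics/w5.png;  python3 -c "
from h import *
rel(.5677,.1519,.14,84.5)"
```

```text
1874 [293. 310.] [ 0.4908 -0.2705]
[ 0.5172 -0.2195  0.1355] 0.4255403050057296
pos [ 0.5172 -0.2195  0.1355] yaw 84.49 shift [ 0.9363  0.0366 -0.0112] spin -0.0001
```

>>> {"method": "arm_command", "body": {
  "series": "1 0.08 0.005 -0.01 0;1 0.14 0.005 0 0;1 0.14 0.005 0 0;1 0.14 0.005 0 0;1 0.14 0.005 0 0;1 0.14 0.005 0 0;1 0.1 0.005 0 0;1 0.056 0 0 0;1 0 0 0 0;1 0 0 0 0"
}}

```text
clock: 25.9
position: [0.5673, 0.1506, 0.1397]
ee_rot: [0.741, 0.672, -0.0, 0.0]
ft_force: [0.6, 0.1, 0.1]
grip_width: 0.427
grasp_force: 30.2
```

```bash
python3 b.py pics/w6.png;  python3 -c "
from h import *
rel(.5677,.1519,.07,84.5)
print(manip.get_obs()['ft_force'])"
```

```text
200 [295. 282.] [0.5448 0.1193]
871 [327. 299.] [0.566  0.1041]
1081 [290. 324.] [0.5361 0.0854]
[0.5674 0.1502 0.1397] 0.4246373914768906
pos [0.5674 0.1502 0.1397] yaw 84.39 shift [0.0042 0.0003 0.1743] spin -0.0006
[-0.6932  0.0097  0.6379]
```

View pics/w6.png

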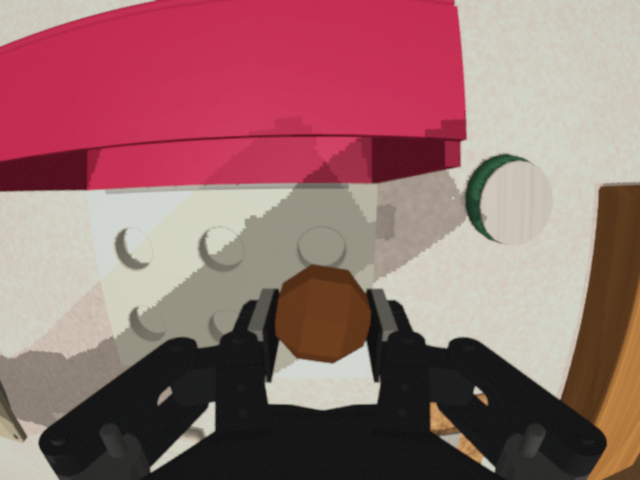

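The ball sits between the pads at (323,313). The back-row wells are at (133,248), (221,248) and (321,248). I compare them with the computed wells.

```bash
python3 - <<'E'
from h import *
c=viewer.camera("wrist")
print(fback(c,[(133,248),(221,248),(321,248)],.046))
print("ball in hand at z", fback(c,[(323,313)],.132))
E
```

```text
[[0.4393 0.1631 0.046 ]
 [0.5033 0.1572 0.046 ]
 [0.5666 0.1511 0.046 ]]
ball in hand at z [[0.5677 0.1519 0.132 ]]
```

>>> {"method": "arm_command", "body": {
  "series": "1 0.003 0 0.06 0;1 0 0 0.06 0;1 0 0 0.035 0;1 0 0 0.017 0;1 0 0 0 0;1 0 0 0 0;0.43 0 0 0 0;0.43 0 0 0 0;0.43 0 0 0 0;0.43 0 0 -0.02 0"
}}

```text
clock: 27.25
position: [0.567, 0.1527, 0.0789]
ee_rot: [0.74, 0.672, -0.0, -0.0]
ft_force: [0.2, 0.5, -0.1]
grip_width: 0.568
grasp_force: 0.0
```

>>> {"method": "arm_command", "body": {
  "series": "0.43 0 0 -0.06 0;0.43 0 0 -0.1 0;0.3 -0.1 0 0 0;0.3 -0.14 0 0 0;0.3 -0.14 0 0 0;0.3 -0.14 0 0 0;0.3 -0.14 0 0 0;0.3 -0.14 0 0 0;0.3 -0.1 0 0 0;0.3 0 0 0 0"
}}

```text
clock: 28.5
position: [0.5318, -0.2095, 0.1434]
ee_rot: [0.742, 0.67, -0.0, 0.0]
ft_force: [-0.2, 1.8, -0.0]
grip_width: 0.701
grasp_force: 0.0
```

```bash
python3 b.py pics/w7.png;  python3 m.py | grep -E "ball|dark|steel"; python3 - <<'E'
from h import *
rel(0.4357,-0.2229,.027,84.5)
c=viewer.camera("top");u,v=proj(c,[.5677,.1519,.06])[0].astype(int)
cv2.imwrite("pics/t7.png",c["pixels"][:,:,::-1])
print(u,v,cv2.cvtColor(c["pixels"],cv2.COLOR_RGB2HSV)[v-10:v+11:4,u-10:u+11:4].reshape(-1,3)[:,1].reshape(6,6))
E
```

```text
246 [201. 256.] [ 0.4419 -0.2153]
[ 0.5325 -0.2068  0.1435] 0.7017188830265516
dark 1165 [452.8438 187.2747] w [ 0.6522 -0.2606  0.021 ] corners [[0.671899070913171, -0.15635912887727346], [0.7220103972961485, -0.3085353362400999], [0.6068716775360545, -0.3389392694935656], [0.5581253931412964, -0.18900800019779546]] sides [0.16, 0.119]
dark 713 [448.0799 240.4923] w [ 0.5349 -0.2478  0.021 ] corners [[0.4911990897926934, -0.22154377787485163], [0.6086291780616577, -0.23162510984389506], [0.6053827263730378, -0.2933667562768564], [0.488134714723446, -0.28231444214857865]] sides [0.118, 0.062]
ball 224 [437.2277 286.4152] w [ 0.4363 -0.2229  0.021 ] corners  sides [0.032, 0.032]
steel 404 [381.9802 179.3515] w [ 0.6693 -0.1076  0.0135] corners [[0.6583892325388075, -0.06779363886481976], [0.6845177279376322, -0.06950543167165857], [0.6801667554154186, -0.14677047583415753], [0.6540905026885722, -0.1447923066750115]] sides [0.026, 0.077]
pos [ 0.5329 -0.2051  0.1435] yaw 84.47 shift [-0.0678 -0.2376  0.2913] spin -0.0002
260 218 [[ 11  12  12  10  12  12]
 [ 11   6  71 158  78  11]
 [ 12  78 159 155 157  22]
 [ 14 136 155 155 158  64]
 [ 10  20 172 165 155   5]
 [ 12  11   7  33   6  12]]
```

First ball is in well3. On to the second, at (0.436,-0.223).

>>> {"method": "arm_command", "body": {
  "series": "0.3 -0.034 -0.119 0 0;0.3 -0.034 -0.119 0.04 0;0.3 0 0 0.08 0;0.3 0 0 0.08 0;0.3 0 0 0.06 0;0.3 0 0 0.027 0;0.3 0 0 0 0;0.3 0 0 0 0;0.3 0 0 0 0;0.3 0 0 0 0"
}}

```text
clock: 29.9
position: [0.4356, -0.2236, 0.0288]
ee_rot: [0.74, 0.672, 0.0, 0.0]
ft_force: [-1.9, -0.5, -0.3]
grip_width: 0.698
grasp_force: 0.0
```

>>> {"method": "arm_command", "body": {
  "series": "1 0 0 0 0;1 0 0 0 0;1 0 0 0 0;1 0 0 0 0;1 0 0 0 0;1 0 0 0 0;1 0 0 -0.06 0;1 0 0 -0.12 0;1 0 0 -0.12 0;1 0 0 0 0"
}}

```text
clock: 31.15
position: [0.4373, -0.2242, 0.1518]
ee_rot: [0.74, 0.672, 0.001, 0.003]
ft_force: [-0.1, -0.1, -1.2]
grip_width: 0.421
grasp_force: 30.2
```

```bash
python3 -c "
from h import *
rel(.4403,.1639,.145,84.5);print(manip.get_obs()['grip_width'],manip.get_obs()['grasp_force'])"
```

```text
pos [ 0.4373 -0.2242  0.1518] yaw 84.47 shift [ 0.9665 -0.086   0.0171] spin -0.0001
0.4211128482023791 30.242358301766217
```

>>> {"method": "arm_command", "body": {
  "series": "1 0.09 -0.012 0 0;1 0.14 -0.012 0 0;1 0.14 -0.012 0 0;1 0.14 -0.012 0 0;1 0.14 -0.012 0 0;1 0.14 -0.012 0 0;1 0.12 -0.012 0 0;1 0.056 -0.002 0 0;1 0 0 0 0;1 0 0 0 0"
}}

```text
clock: 32.4
position: [0.438, 0.1636, 0.1476]
ee_rot: [0.741, 0.672, -0.001, -0.0]
ft_force: [-0.7, -0.6, 0.2]
grip_width: 0.42
grasp_force: 30.2
```

```bash
python3 -c "
from h import *
rel(.4399,.1635,.0705,84.5);o=manip.get_obs();print(o['grip_width'],o['joint_velocities'])"
```

```text
pos [0.438  0.1636 0.1476] yaw 84.44 shift [0.0003 0.0046 0.1928] spin -0.0003
0.4203009676489578 [ 0.0136 -0.0085  0.0044  0.002  -0.0006  0.0013 -0.002 ]
```

>>> {"method": "arm_command", "body": {
  "series": "1 0 0.004 0.06 0;1 0 0 0.06 0;1 0 0 0.05 0;1 0 0 0.02 0;1 0 0 0 0;1 0 0 0 0;0.43 0 0 0 0;0.43 0 0 0 0;0.43 0 0 0 0;0.43 0 0 -0.02 0"
}}

```text
clock: 33.65
position: [0.4395, 0.1643, 0.0803]
ee_rot: [0.74, 0.672, -0.0, -0.0]
ft_force: [-0.2, -0.8, 0.1]
grip_width: 0.573
grasp_force: 0.0
```

>>> {"method": "arm_command", "body": {
  "series": "0.43 0 0 -0.06 0;0.43 0 0 -0.1 0;0.3 -0.1 0 0 0;0.3 -0.14 0 0 0;0.3 -0.14 0 0 0;0.3 -0.14 0 0 0;0.3 -0.14 0 0 0;0.3 -0.14 0 0 0;0.3 -0.14 0 0 0;0.3 -0.08 0 0 0"
}}

```text
clock: 34.9
position: [0.3999, -0.2445, 0.1449]
ee_rot: [0.741, 0.671, -0.0, 0.0]
ft_force: [0.6, 0.6, 0.3]
grip_width: 0.697
grasp_force: 0.0
```

```bash
cat > t.py <<'E'
from h import *
C=np.array([.5014,.130]);ex=np.array([.0941,.9956]);ey=np.array([-.9956,.0941])
W=np.array([C+x*ex+y*ey for x in(-.03,.028) for y in (-.064,0,.064)])
c=viewer.camera("top"); h=cv2.cvtColor(c["pixels"],cv2.COLOR_RGB2HSV).astype(int)
b=(h[:,:,1]>100)&(h[:,:,0]<14); b=cv2.morphologyEx(b.astype(np.uint8),cv2.MORPH_OPEN,np.ones((5,5)))
b[:180]=0;b[330:]=0;b[:,:225]=0;b[:,320:]=0
for a,ce,m in blobs(b,60):
    p=back(c,ce,.06)[0][:2]; d=np.linalg.norm(W-p,axis=1); print("case ball",a,p,"well",d.argmin(),"dist",round(d.min(),4))
E
python3 t.py; python3 b.py;  python3 m.py | grep -E "ball|dark|steel"|cut -c1-90; python3 -c "
from h import *
rel(.4180,-.2960,.027,84.5)"
```

```text
case ball 195 [0.5671 0.1498] well 3 dist 0.0021
case ball 190 [0.4397 0.1626] well 5 dist 0.0015
[ 0.3998 -0.2451  0.1447] 0.6967093332870142
dark 351 [426.5698 182.3647] w [ 0.6622 -0.2037  0.021 ] corners [[0.6546420051985284, -0.
dark 2437 [489.0492 293.0094] w [ 0.4246 -0.3316  0.021 ] corners [[0.3493478088157831, -0
steel 402 [381.9851 179.3557] w [ 0.6692 -0.1076  0.0135] corners [[0.6583369143644182, -0
pos [ 0.4004 -0.2429  0.1446] yaw 84.32 shift [-0.1278  0.057   0.294 ] spin -0.001
```

>>> {"method": "arm_command", "body": {
  "series": "0.3 -0.064 0.028 0 0;0.3 -0.064 0.029 0.04 0;0.3 0 0 0.08 0;0.3 0 0 0.08 0;0.3 0 0 0.06 0;0.3 0 0 0.03 0;0.3 0 0 0 0;0.3 0 0 0 0;1 0 0 0 0;1 0 0 0 0"
}}

```text
clock: 36.3
position: [0.4189, -0.2953, 0.0294]
ee_rot: [0.74, 0.672, 0.0, 0.001]
ft_force: [-2.4, 0.8, 6.3]
grip_width: 0.435
grasp_force: 29.3
```

>>> {"method": "arm_command", "body": {
  "series": "1 0 0 0 0;1 0 0 0 0;1 0 0 0 0;1 0 0 0 0;1 0 0 -0.06 0;1 0 0 -0.12 0;1 0 0 -0.12 0;1 0 0 0 0;1 0 0 0 0;1 0 0 0 0"
}}

```text
clock: 37.55
position: [0.4177, -0.2945, 0.1472]
ee_rot: [0.74, 0.672, -0.0, -0.001]
ft_force: [0.3, -0.0, 0.4]
grip_width: 0.428
grasp_force: 30.2
```

```bash
python3 -c "
from h import *
rel(.4349,.1061,.145,84.5);print(manip.get_obs()['grip_width'],manip.get_obs()['grasp_force'])"
```

```text
pos [ 0.4177 -0.2945  0.1472] yaw 84.48 shift [ 1.001  -0.0537  0.0054] spin -0.0001
0.4275888040813721 30.17651801928878
```

Third ball is held, going to well2.

>>> {"method": "arm_command", "body": {
  "series": "1 0.09 -0.007 0 0;1 0.14 -0.007 0 0;1 0.14 -0.007 0 0;1 0.14 -0.007 0 0;1 0.14 -0.007 0 0;1 0.14 -0.007 0 0;1 0.14 -0.007 0 0;1 0.07 -0.005 0 0;1 0 0 0 0;1 0 0 0 0"
}}

```text
clock: 38.8
position: [0.4351, 0.1045, 0.1476]
ee_rot: [0.741, 0.672, -0.001, -0.0]
ft_force: [0.1, -1.0, -1.0]
grip_width: 0.43
grasp_force: 30.2
```

```bash
python3 -c "
from h import *
rel(.4349,.1061,.0705,84.5);o=manip.get_obs();print(o['grip_width'])"
```

```text
pos [0.4351 0.1045 0.1476] yaw 84.45 shift [ 0.0039 -0.0008  0.1929] spin -0.0003
0.4301180778855241
```

>>> {"method": "arm_command", "body": {
  "series": "1 0.003 0 0.06 0;1 0 0 0.06 0;1 0 0 0.05 0;1 0 0 0.02 0;1 0 0 0 0;1 0 0 0 0;0.43 0 0 0 0;0.43 0 0 0 0;0.43 0 0 0 0;0.43 0 0 -0.02 0"
}}

```text
clock: 40.05
position: [0.4351, 0.1065, 0.0803]
ee_rot: [0.74, 0.672, -0.0, -0.0]
ft_force: [-0.5, -0.1, 0.1]
grip_width: 0.571
grasp_force: 0.0
```

>>> {"method": "arm_command", "body": {
  "series": "0.43 0 0 -0.06 0;0.43 0 0 -0.1 0;0.3 -0.1 0 0 0;0.3 -0.14 0 0 0;0.3 -0.14 0 0 0;0.3 -0.14 0 0 0;0.3 -0.14 0 0 0;0.3 -0.14 0 0 0;0.3 -0.14 0 0 0;0.3 -0.14 0 0 0"
}}

```text
clock: 41.3
position: [0.3938, -0.3252, 0.1451]
ee_rot: [0.74, 0.672, 0.0, 0.0]
ft_force: [1.0, 0.6, 0.7]
grip_width: 0.701
grasp_force: 0.0
```

```bash
python3 t.py; python3 b.py;  python3 m.py | grep -E "ball|steel"|cut -c1-90; python3 -c "
from h import *
rel(.4369,-.3711,.027,84.5)"
```

```text
case ball 193 [0.5671 0.1498] well 3 dist 0.0021
case ball 191 [0.4398 0.1626] well 5 dist 0.0014
case ball 191 [0.4345 0.1048] well 2 dist 0.0014
[ 0.3919 -0.3294  0.1446] 0.6966192538526921
ball 80 [505.1875 283.6   ] w [ 0.4451 -0.3663  0.021 ] corners  sides [0.023, 0.017]
steel 405 [382.0247 179.3457] w [ 0.6693 -0.1077  0.0135] corners [[0.6585264391965314, -0
pos [ 0.393  -0.3261  0.1445] yaw 84.21 shift [-0.1008  0.1206  0.2938] spin -0.0016
```

>>> {"method": "arm_command", "body": {
  "series": "0.3 -0.05 0.06 0 0;0.3 -0.05 0.06 0.04 0;0.3 0 0 0.06 0;0.3 0 0 0.06 0;0.3 0 0 0 0;0.3 0 0 0 0;0.3 0 0 0 0;0.3 0 0 0 0;0.3 0 0 0 0;0.3 0 0 0 0"
}}

```text
clock: 42.7
position: [0.4379, -0.3679, 0.0805]
ee_rot: [0.74, 0.672, -0.0, 0.0]
ft_force: [-0.8, -0.4, 0.1]
grip_width: 0.701
grasp_force: 0.0
```

```bash
python3 -c "
from h import *
rel(.4369,-.3711,.027,84.5)"
```

```text
pos [ 0.4379 -0.3679  0.0805] yaw 84.48 shift [-0.0081 -0.0017  0.1337] spin -0.0001
```

>>> {"method": "arm_command", "body": {
  "series": "0.3 -0.008 -0.002 0.05 0;0.3 0 0 0.05 0;0.3 0 0 0.03 0;0.3 0 0 0 0;0.3 0 0 0 0;1 0 0 0 0;1 0 0 0 0;1 0 0 0 0;1 0 0 0 0;1 0 0 0 0"
}}

```text
clock: 43.95
position: [0.4372, -0.3713, 0.0292]
ee_rot: [0.74, 0.672, 0.0, 0.001]
ft_force: [-1.7, 1.3, 6.5]
grip_width: 0.433
grasp_force: 29.7
```

>>> {"method": "arm_command", "body": {
  "series": "1 0 0 0 0;1 0 0 -0.06 0;1 0 0 -0.12 0;1 0 0 -0.12 0;1 0 0 0 0;1 0 0 0 0;1 0 0 0 0;1 0 0 0 0;1 0 0 0 0;1 0 0 0 0"
}}

```text
clock: 45.2
position: [0.4368, -0.3709, 0.1481]
ee_rot: [0.74, 0.672, 0.0, -0.0]
ft_force: [-0.2, 0.3, -0.5]
grip_width: 0.434
grasp_force: 30.2
```

```bash
python3 -c "
from h import *
rel(.5623,.0941,.145,84.5);print(manip.get_obs()['grip_width'],manip.get_obs()['grasp_force'])"
```

```text
pos [ 0.4368 -0.3709  0.1481] yaw 84.48 shift [1.1874 0.2006 0.0078] spin -0.0001
0.43373063295652825 30.18673043930903
```

>>> {"method": "arm_command", "body": {
  "series": "1 0.1 0.022 0 0;1 0.14 0.022 0 0;1 0.14 0.022 0 0;1 0.14 0.022 0 0;1 0.14 0.022 0 0;1 0.14 0.022 0 0;1 0.14 0.022 0 0;1 0.14 0.022 0 0;1 0.107 0.025 0 0;1 0 0 0 0"
}}

```text
clock: 46.45
position: [0.5625, 0.0984, 0.1484]
ee_rot: [0.738, 0.674, 0.001, -0.001]
ft_force: [0.2, -0.4, 0.2]
grip_width: 0.43
grasp_force: 30.2
```

>>> {"method": "arm_command", "body": {
  "series": "1 0 0 0.03 0;1 0 0 0.03 0;1 0 0 0.03 0;1 0 0 0 0;1 0 0 0 0;1 0 0 0 0;1 0 0 0 0;1 0 0 0 0;1 0 0 0 0;1 0 0 0 0"
}}

```text
clock: 47.7
position: [0.5625, 0.0938, 0.1123]
ee_rot: [0.74, 0.672, -0.0, 0.0]
ft_force: [0.9, 0.1, -0.4]
grip_width: 0.431
grasp_force: 30.2
```

```bash
python3 -c "
from h import *
rel(.5623,.0941,.0705,84.5);o=manip.get_obs();print(o['grip_width'])"
```

```text
pos [0.5625 0.0938 0.1123] yaw 84.48 shift [ 0.0006 -0.0005  0.1045] spin -0.0001
0.4311503341453219
```

>>> {"method": "arm_command", "body": {
  "series": "1 0 0 0.05 0;1 0 0 0.035 0;1 0 0 0.017 0;1 0 0 0 0;1 0 0 0 0;0.43 0 0 0 0;0.43 0 0 0 0;0.43 0 0 0 0;0.43 0 0 -0.03 0;0.43 0 0 -0.06 0"
}}

```text
clock: 48.95
position: [0.562, 0.0938, 0.1079]
ee_rot: [0.74, 0.672, -0.001, -0.0]
ft_force: [0.6, -0.5, 0.8]
grip_width: 0.568
grasp_force: 0.0
```

>>> {"method": "arm_command", "body": {
  "series": "0.43 0 0 -0.1 0;0.43 -0.1 0 -0.1 0;0.43 -0.12 0 -0.1 0;1 -0.12 0 -0.08 0;1 -0.1 0 0 0;1 0 0 0 0;1 0 0 0 0;1 0 0 0 0;1 0 0 0 0;1 0 0 0 0"
}}

```text
clock: 50.2
position: [0.5456, -0.0808, 0.2595]
ee_rot: [0.74, 0.673, -0.0, -0.0]
ft_force: [-0.3, 0.2, -0.4]
grip_width: -0.001
grasp_force: 0.0
```

```bash
python3 t.py; python3 m.py | grep -E "ball|steel|dark"|cut -c1-90; python3 - <<'E'
from h import *
o=manip.get_obs();print(o["position"],o["joint_pos"])
c=viewer.camera("side"); 
cv2.imwrite("pics/s8.png",cv2.resize(c["pixels"][100:340,180:480,::-1],None,fx=2.5,fy=2.5))
E
```

```text
case ball 194 [0.5672 0.1498] well 3 dist 0.0022
case ball 189 [0.5616 0.0922] well 0 dist 0.0021
case ball 189 [0.4398 0.1626] well 5 dist 0.0014
case ball 190 [0.4345 0.1047] well 2 dist 0.0015
dark 824 [381.7561 191.9842] w [ 0.6389 -0.1061  0.021 ] corners [[0.7564611463631136, -0.
steel 100 [368.75 178.14] w [ 0.6715 -0.0785  0.0135] corners  sides [0.02, 0.025]
[ 0.5456 -0.081   0.2595] [ 0.6295  0.2246 -0.6505  1.6169  0.1388  1.347  -0.1358]
```

View pics/s8.png

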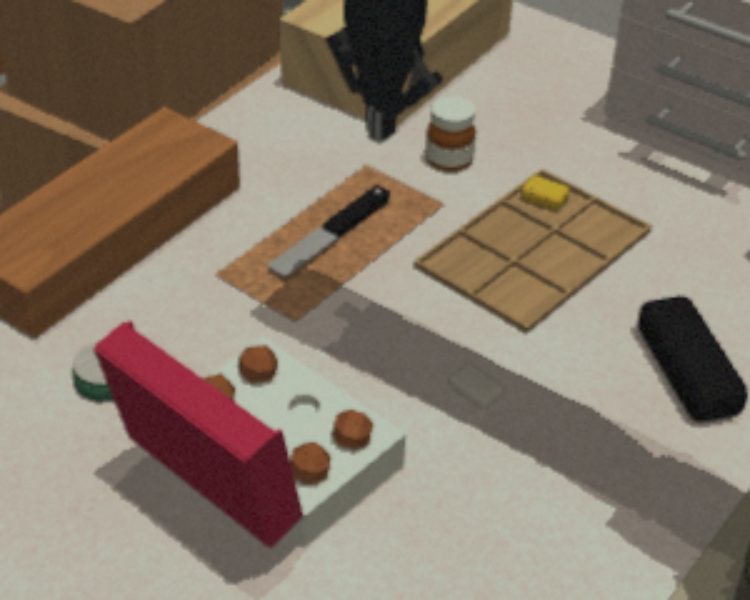

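All four balls are seated within about 2 mm, the blade is on the mat and the tray holds only the yellow soap. Now I go over and behind the lid with the fingers shut.

>>> {"method": "arm_command", "body": {
  "series": "1 0 -0.08 -0.05 0;1 0.08 -0.08 -0.02 0;1 0.14 0 0 0;1 0.14 0 0 0;1 0.14 0 0 0;1 0.14 0 0 0;1 0.14 0 0 0;1 0.1 0 0 0;1 0.0475 0 0 0;1 0 0 0 0"
}}

```text
clock: 51.6
position: [0.5169, 0.2957, 0.2872]
ee_rot: [0.739, 0.673, -0.0, -0.001]
ft_force: [-0.4, -0.2, -0.4]
grip_width: 0.001
grasp_force: 0.0
```

```bash
python3 - <<'E'
from h import *
H=np.array([.508,.1997]);x=.095
rel(*(H+x*np.array([.0941,.9956])),.165,84.5)
E
```

```text
pos [0.5169 0.2957 0.2872] yaw 84.64 shift [-0.0035  0.0005  0.3054] spin 0.0008
```

>>> {"method": "arm_command", "body": {
  "series": "1 0 0 0.08 0;1 0 0 0.1 0;1 0 0 0.08 0;1 0 0 0.04 0;1 0 0 0 0;1 0 0 0 0;1 -0.025 0 0 0;1 -0.025 0 0 0;1 -0.025 0 0 0;1 -0.025 0 0 0"
}}

```text
clock: 52.85
position: [0.5138, 0.2538, 0.1679]
ee_rot: [0.74, 0.672, 0.0, 0.0]
ft_force: [0.6, 2.1, 1.9]
grip_width: -0.001
grasp_force: 1.3
```

>>> {"method": "arm_command", "body": {
  "series": "1 -0.025 0 -0.015 0;1 -0.025 0 -0.015 0;1 -0.025 0 -0.015 0;1 -0.02 0 0 0;1 -0.022 0 0 0;1 -0.022 0 0.002 0;1 -0.022 0 0.003 0;1 0 0 0 0;1 0 0 0 0;1 0 0 0 0"
}}

```text
clock: 54.1
position: [0.5073, 0.1903, 0.1832]
ee_rot: [0.74, 0.672, -0.0, -0.0]
ft_force: [0.1, -0.2, 0.6]
grip_width: -0.003
grasp_force: 0.0
```

```bash
python3 - <<'E'
from h import *
o=manip.get_obs();print(o["position"],o["ft_force"]); p=o["position"]
H=np.array([.508,.1997]);print("x'",(p[:2]-H)@[.0941,.9956],"tip z'",p[2]-.065)
c=viewer.camera("side");h=cv2.cvtColor(c["pixels"],cv2.COLOR_RGB2HSV).astype(int)
cv2.imwrite("pics/s9.png",c["pixels"][:,:,::-1])
E
```

```text
[0.5073 0.1903 0.1832] [ 0.115  -0.1573  0.6462]
x' -0.009384294461055126 tip z' 0.11823345650703515
```

>>> {"method": "arm_command", "body": {
  "series": "1 -0.022 0 0.009 0;1 -0.022 0 0.009 0;1 -0.022 0 0.009 0;1 -0.022 0 0.009 0;1 -0.018 0 0.013 0;1 -0.018 0 0.013 0;1 -0.018 0 0.013 0;1 -0.018 0 0.013 0;1 0 0 0 0;1 0 0 0 0"
}}

```text
clock: 55.4
position: [0.5012, 0.1266, 0.1482]
ee_rot: [0.74, 0.672, -0.0, -0.0]
ft_force: [-0.5, 0.3, -0.5]
grip_width: 0.003
grasp_force: 0.0
```

>>> {"method": "arm_command", "body": {
  "series": "1 -0.012 0 0.015 0;1 -0.012 0 0.015 0;1 -0.012 0 0.015 0;1 -0.007 0 0.013 0;1 -0.007 0 0.013 0;1 -0.007 0 0.013 0;1 -0.007 0 0.01 0;1 0 0 0 0;1 0 0 0 0;1 0 0 0 0"
}}

```text
clock: 56.65
position: [0.4989, 0.1012, 0.1108]
ee_rot: [0.74, 0.672, 0.0, 0.0]
ft_force: [-0.1, 0.2, -0.1]
grip_width: -0.003
grasp_force: 0.0
```

```bash
python3 - <<'E'
from h import *
o=manip.get_obs();print(o["position"],o["ft_force"]); p=o["position"]
H=np.array([.508,.1997]);print("x'",(p[:2]-H)@[.0941,.9956],"tip z'",p[2]-.065)
E
```

```text
[0.4989 0.1012 0.1108] [-0.11    0.2361 -0.0675]
x' -0.09895960691982013 tip z' 0.04582640442004719
```

>>> {"method": "arm_command", "body": {
  "series": "1 0 0 0.005 0;1 0 0 0.005 0;1 0 0 0 0;1 0 0 0 0;1 0 0 0 0;1 0 0 0 0;1 0 0 0 0;1 0 0 0 0;1 0 0 0 0;1 0 0 0 0"
}}

```text
clock: 57.9
position: [0.4992, 0.1011, 0.1088]
ee_rot: [0.74, 0.672, -0.0, 0.001]
ft_force: [-11.5, -3.7, 29.1]
grip_width: -0.001
grasp_force: 14.2
```

The tip stands at 90 mm with 29 N: the lid is shut. I back off and check.

>>> {"method": "arm_command", "body": {
  "series": "1 0 0 -0.02 0;1 0 0 -0.06 0;1 0 0 -0.1 0;1 -0.1 0 -0.1 0;1 -0.14 0 -0.1 0;1 -0.14 0 0 0;1 -0.14 0 0 0;1 -0.14 0 0 0;1 0 0 0 0;1 0 0 0 0"
}}

```text
clock: 59.15
position: [0.4741, -0.1559, 0.255]
ee_rot: [0.74, 0.672, 0.0, -0.0]
ft_force: [-0.4, 0.6, -0.2]
grip_width: -0.001
grasp_force: 0.0
```

```bash
python3 m.py | grep -E "lid|steel|dark"; python3 - <<'E'
from h import *
print(manip.get_obs()["position"])
c=viewer.camera("side"); 
cv2.imwrite("pics/s10.png",cv2.resize(c["pixels"][100:340,180:480,::-1],None,fx=2.5,fy=2.5))
E
```

```text
lid 6264 [269.8991 250.1325] w [0.4984 0.1275 0.09  ] corners [[0.41263072447630345, 0.2036899316745462], [0.6020670215591525, 0.18847281872397229], [0.5873154700983476, 0.05084504283757187], [0.39897211512072267, 0.06974419314465699]] sides [0.19, 0.138]
dark 357 [422.9664 160.7031] w [ 0.711  -0.1965  0.021 ] corners [[0.7115371412462163, -0.15162170517951082], [0.7314780747045566, -0.1565585533081179], [0.7091853437621066, -0.2481049267337383], [0.6893820014819094, -0.24294861461990103]] sides [0.021, 0.094]
dark 2098 [444.4013 239.4323] w [ 0.537 -0.24   0.021] corners [[0.43398563862306416, -0.17467231470206815], [0.6870624162023975, -0.22794900546643687], [0.6722287241118925, -0.3059416983380675], [0.4203488908197433, -0.25019821972698136]] sides [0.259, 0.079]
[ 0.4742 -0.1553  0.2551]
```

View pics/s10.png

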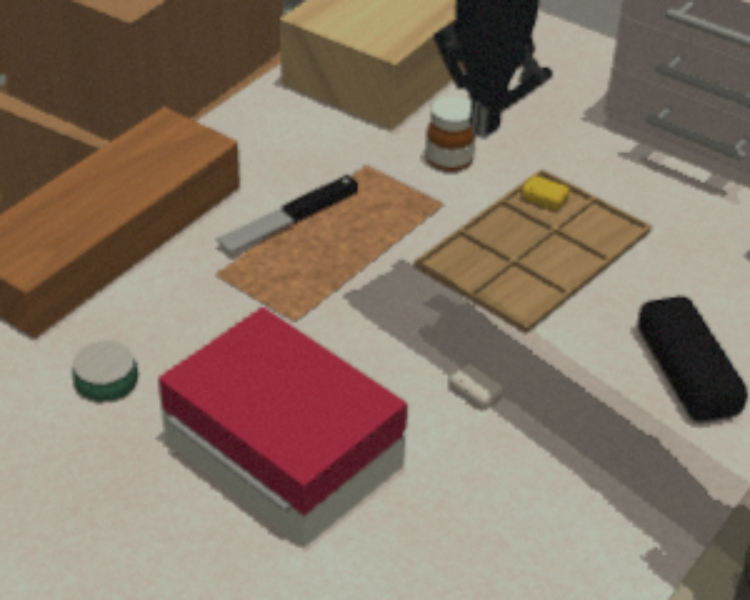

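The lid is shut, same outline as at the start. The blade has been knocked aside: its handle is now at about (0.710,-0.200), pointing 76°, partly off the mat. I re-measure and put it back.

>>> {"method": "arm_command", "body": {
  "series": "0.5 0 0 0 0.045;0.5 0.021 0.12 0 0;0.5 0.021 0.12 0 0;0.5 0.021 0.12 0.02 0;0.5 0.021 0.12 0.08 0;0.5 0.021 0.12 0.08 0;0.5 0 0 0 0;0.5 0 0 0 0;0.5 0 0 0 0;0.5 0 0 0 0"
}}

```text
clock: 60.5
position: [0.717, -0.1727, 0.1854]
ee_rot: [0.786, 0.618, 0.001, 0.001]
ft_force: [-0.3, -1.6, 0.0]
grip_width: 0.495
grasp_force: 0.0
```

```bash
cat > k.py <<'E'
from h import *
c=viewer.camera("wrist"); h=cv2.cvtColor(c["pixels"],cv2.COLOR_RGB2HSV).astype(int)
cv2.imwrite("pics/w11.png",c["pixels"][:,:,::-1])
d=(h[:,:,2]<60); 
for a,ce,m in blobs(d[:400],300):
    r=rect(m); bp=cv2.boxPoints(r); print("dark",a,ce.round(),bp.round().tolist(),fback(c,bp,.021)[:,:2].tolist(),fback(c,[ce],.021)[0])
s=(h[:,:,1]<25)&(h[:,:,2]>90)&(h[:,:,2]<215)
for a,ce,m in blobs(cv2.morphologyEx(s.astype(np.uint8),cv2.MORPH_OPEN,np.ones((5,5))),800):
    r=rect(m); bp=cv2.boxPoints(r); print("grey",a,ce.round(),bp.round().tolist(),fback(c,bp,.013)[:,:2].tolist())
o=manip.get_obs(); print(o["position"],o["grip_width"])
t=viewer.camera("top"); print("box front", back(t,[(258,118),(412,118)],0), back(t,[(258,90),(412,87)],.08))
E
python3 k.py
```

```text
dark 2675 [324. 247.] [[312.0, 194.0], [337.0, 194.0], [337.0, 306.0], [312.0, 306.0]] [[0.7149243194909405, -0.14929799915070158], [0.7340870104447018, -0.1539691313449408], [0.7120295387509938, -0.24964462819467548], [0.6908750504323204, -0.24443317042971738]] [ 0.7141 -0.1942  0.021 ]
dark 9513 [198. 366.] [[84.0, 291.0], [271.0, 291.0], [271.0, 399.0], [84.0, 399.0]] [[0.46909065354053314, -0.1835014682017506], [0.6600420639356318, -0.22226243054397218], [0.6231145168147396, -0.34014496721205606], [0.3818093926724543, -0.3171401695962329]] [ 0.5636 -0.2855  0.021 ]
dark 9516 [446. 366.] [[373.0, 291.0], [561.0, 291.0], [561.0, 399.0], [373.0, 399.0]] [[0.7453906798782964, -0.24319259192556916], [0.9349493724110627, -0.29786752232419056], [0.9515094810962563, -0.4582005019605092], [0.7238634984845557, -0.3649832087698913]] [ 0.8027 -0.3448  0.021 ]
dark 1328 [ 14. 359.] [[0.0, 386.0], [0.0, 328.0], [30.0, 328.0], [30.0, 386.0]] [[0.20592465727352605, -0.2931851958197682], [0.29094576406735834, -0.20483830821052582], [0.3551108770847146, -0.2119339547563892], [0.28642327385333993, 
[... 1335 characters left out ...]
0.38836315470144944]]
grey 1609 [622. 452.] [[602.0, 418.0], [639.0, 418.0], [639.0, 479.0], [602.0, 479.0]] [[1.0476209117248512, -0.55469970784503], [1.146688532918575, -0.6128546364214444], [1.2505982912815712, -0.8803992305008868], [1.1088608814169936, -0.7677627294024]]
grey 1145 [ 18. 466.] [[-0.0, 435.0], [48.0, 435.0], [48.0, 479.0], [0.0, 479.0]] [[0.07404006410967323, -0.4065219890313688], [0.23581196772811286, -0.3928923424985904], [0.12459850313473397, -0.5126542630959176], [-0.10091526695725728, -0.5555586796001195]]
[ 0.717  -0.1727  0.185 ] 0.5016512420936318
box front [[ 0.8116  0.1721  0.    ]
 [ 0.8173 -0.1775  0.    ]] [[ 0.8428  0.1647  0.08  ]
 [ 0.8547 -0.163   0.08  ]]
```

>>> {"method": "arm_command", "body": {
  "series": "0.5 0.008 0.006 0.06 0;0.5 0 0 0.08 0;0.5 0 0 0.08 0;0.5 0 0 0.07 0;0.5 0 0 0.05 0;0.5 0 0 0.03 0;0.5 0 0 0 0;0.5 0 0 0 0;0.5 0 0 0 0;0.5 0 0 0 0"
}}

```text
clock: 61.85
position: [0.7205, -0.1699, 0.0358]
ee_rot: [0.786, 0.618, 0.0, 0.0]
ft_force: [0.6, -0.1, -0.9]
grip_width: 0.5
grasp_force: 0.0
```

```bash
python3 -c "
from h import *
rel(.720,-.170,.0255,76.5); print(manip.get_obs()['ft_force'])"
```

```text
pos [ 0.7205 -0.1699  0.0358] yaw 76.38 shift [-0.0006 -0.0011  0.0256] spin -0.0007
[ 0.6435 -0.0612 -0.8783]
```

>>> {"method": "arm_command", "body": {
  "series": "0.5 0 0 0.018 0;0.5 0 0 0.007 0;0.5 0 0 0 0;1 0 0 0 0;1 0 0 0 0;1 0 0 0 0;1 0 0 0 0;1 0 0 0 0;1 0 0 0 0;1 0 0 0 0",
  "newtons": 60
}}

```text
clock: 63.1
position: [0.7204, -0.1697, 0.0254]
ee_rot: [0.786, 0.618, 0.0, 0.0]
ft_force: [0.5, 0.2, 5.6]
grip_width: 0.243
grasp_force: 60.6
```

>>> {"method": "arm_command", "body": {
  "series": "1 0 0 -0.06 0;1 0 0 -0.08 0;1 0 0 -0.06 0;1 0 0 0 0;1 0 0 0 -0.058;1 0 0 0 0;1 0 0 0 0;1 0 0 0 0;1 0 0 0 0;1 0 0 0 0"
}}

```text
clock: 64.35
position: [0.7202, -0.1697, 0.1051]
ee_rot: [0.727, 0.687, -0.0, 0.0]
ft_force: [0.4, 0.8, -0.9]
grip_width: 0.24
grasp_force: 60.0
```

```bash
python3 -c "
from h import *
rel(.665,-.178,.0262,87); print(manip.get_obs()['grip_width'])"
```

```text
pos [ 0.7202 -0.1697  0.1051] yaw 86.79 shift [-0.0284 -0.1367  0.1971] spin -0.0011
0.24044582363103711
```

>>> {"method": "arm_command", "body": {
  "series": "1 -0.014 -0.068 0 0;1 -0.014 -0.069 0.02 0;1 0 0 0.06 0;1 0 0 0.06 0;1 0 0 0.03 0;1 0 0 0.015 0;1 0 0 0 0;1 0 0 0 0;1 0 0 0 0;1 0 0 0 0"
}}

```text
clock: 65.6
position: [0.665, -0.178, 0.0315]
ee_rot: [0.726, 0.687, 0.0, 0.0]
ft_force: [-0.6, -0.4, -1.3]
grip_width: 0.24
grasp_force: 60.0
```

```bash
python3 -c "
from h import *
rel(.665,-.178,.0254,87); print(manip.get_obs()['ft_force'])"
```

```text
pos [ 0.665  -0.178   0.0315] yaw 86.82 shift [-0.     -0.0001  0.0151] spin -0.001
[-0.6492 -0.441  -1.2831]
```

>>> {"method": "arm_command", "body": {
  "series": "1 0 0 0.01 0;1 0 0 0.0045 0;1 0 0 0 0;0.55 0 0 0 0;0.55 0 0 0 0;0.55 0 0 0 0;0.55 0 0 -0.03 0;0.55 0 0 -0.1 0;0.55 0 0 -0.15 0;0.55 0 0 -0.15 0"
}}

```text
clock: 66.85
position: [0.6647, -0.1777, 0.2]
ee_rot: [0.726, 0.687, 0.0, 0.0]
ft_force: [0.7, 0.1, -0.7]
grip_width: 0.448
grasp_force: 0.0
```

>>> {"method": "arm_command", "body": {
  "series": "0.55 -0.1 0 0 0;0.55 -0.14 0 0 0;0.55 -0.14 0 0 0;0.55 -0.14 0 0 0;0.55 -0.14 0 0 0;0.55 -0.14 0 0 0;0.55 0 -0.1 0 0;0.55 0 -0.1 0 0;0.55 0 0 0 0;0.55 0 0 0 0"
}}

```text
clock: 68.1
position: [0.5677, -0.4929, 0.1984]
ee_rot: [0.726, 0.687, 0.0, 0.001]
ft_force: [0.4, 0.2, 0.7]
grip_width: 0.452
grasp_force: 0.0
```

```bash
python3 m.py | grep -E "lid|steel|dark|mat"; python3 -c "
from h import *
o=manip.get_obs();print(o['position'],o['ft_force'],o['joint_velocities'])"
```

```text
lid 6278 [269.9076 250.093 ] w [0.4985 0.1275 0.09  ] corners [[0.41265286143444185, 0.20368038516574435], [0.6020071630093038, 0.18858897027622362], [0.5873143629830581, 0.05068916899916705], [0.39904996566609774, 0.06946916255632407]] sides [0.19, 0.139]
dark 358 [427.4469 182.9385] w [ 0.6609 -0.2056  0.021 ] corners [[0.6535905335341766, -0.1618631054026824], [0.6744694056708151, -0.16365032438775945], [0.6685428123253947, -0.25620512376350596], [0.6477184020185254, -0.254162068857323]] sides [0.021, 0.093]
mat 6714 [412.9973 183.9663] w [ 0.6627 -0.1776  0.003 ] corners [[0.6105843074725459, -0.02645717349398192], [0.7280673664193232, -0.031720506997127966], [0.7126750393509245, -0.41121597916477465], [0.5961345869505512, -0.4001545238582147]] sides [0.118, 0.38]
steel 390 [382.6128 179.4744] w [ 0.669  -0.109   0.0135] corners [[0.6583936016548977, -0.07097683217398698], [0.6842535480540681, -0.07281982666408868], [0.6796642671979225, -0.1468642212684858], [0.6538567638157311, -0.14476898451106007]] sides [0.026, 0.074]
[ 0.5682 -0.4926  0.1981] [ 0.7098 -1.1982  0.2196] [-0.0115  0.0115 -0.0004 -0.0062  0.0025 -0.0018 -0.0003]
```

Blade lies well within the mat and the lid outline is unchanged (shut). Handing in.

```bash
python3 -c "
from workcell import manip
print(manip.hand_in())"
```

```text
the job is handed in; nothing more can be done
None
```

I handed in the job at about 68 s: the blade pried the lid open, all four balls were seated in wells of their own before closing, the lid is shut, and the blade lies on its mat (put back again after being knocked off). The hand-in call returned no verdict.

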